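Pack the single-knob modules and wedge them tight

TASK

Pack the three grey modules that have a single round knob on top into the low blue carrier, standing upright in one row side by side: the thickest against the end stop, the middle one next to it, the thinnest last. Then slide the wooden wedge, thin end first, through the carrier's open corner into the gap beside the thinnest one and drive it in until the row is tight, and let go. Keep the modules upright, and leave the two look-alikes with twin posts where they stand.

Things in the scene. Friction and masses are not known exactly. Their poses are not given: they have to be found in the camera images.
- carrier: Low blue tray with a bare metal floor, fixed; a channel for a row along its y. mm: origin at table height; +x away from robot; floor top z 6; side walls' inner faces x -32 and 32, tops z 28; end stop face y 85, top z 50. Centres when tight: x 0, y 62 large, 21 medium, -10 small. Near wall ends at y -17, leaving the open corner for the wedge. Up to 10 mm of gaps in the row still lets the wedge tip in.
- wedge_seat (a point): Where the wedge's origin lies when tight: carrier (-63,-38,6) mm, on the apron (floor out to x -92); axes as the carrier's. Beyond it a slanted block (top z 46), face from carrier (-32,-48.5) to (12,-34) mm, 1 in 3 like the wedge, with a 45 deg lead-in from (-40,-56.5). Drive along that face (3 in x to 1 in y): 3 to 12 N moves the row, then it rises steeply; holds by friction.
- module_large: Thickest plug-in module: upright grey plastic box 52 (own x) x 46 (own y) x 70 mm high with ONE round white knob (23 mm across, 10 mm high) in the middle of its top. Origin at the centre of its underside, z up. It belongs in the carrier.
- module_medium: Middle plug-in module: upright grey plastic box 52 (own x) x 36 (own y) x 70 mm high with ONE round white knob (23 mm across, 10 mm high) in the middle of its top. Origin at the centre of its underside, z up. It belongs in the carrier.
- module_small: Thinnest plug-in module: upright grey plastic box 52 (own x) x 26 (own y) x 70 mm high with ONE round white knob (23 mm across, 10 mm high) in the middle of its top. Origin at the centre of its underside, z up. It belongs in the carrier.
- twin_medium: Look-alike: the same grey box but with TWO thin white posts (12 mm across, 10 mm high, at x = -15 and +15 mm) on top; 52 (own x) x 36 (own y) x 70 mm high. Origin at the centre of its underside. Does not belong in the carrier: leave it standing where it is.
- twin_small: Look-alike: the same grey box but with TWO thin white posts (12 mm across, 10 mm high, at x = -15 and +15 mm) on top; 52 (own x) x 26 (own y) x 70 mm high. Origin at the centre of its underside. Does not belong in the carrier: leave it standing where it is.
- wedge: Light wooden wedge lying flat, 44 mm high. Seen from above: butt 34 long x 30 wide (x -17 to 17, y -15 to 15), the part to hold, then a taper to a blunt tip 6 thick at x 89. Origin: centre of the butt's underside; x to the tip. The y = +15 face is straight and goes against the thinnest module; the other slants from (17,-15) to (89,9) and slides on the slanted block.
Mind the look-alikes: they are no part of the job. Leave any turquoise look-alike of the module_large alone.

How it is judged:
By the outcome, as a careful person would: the job done as asked, in the order asked, and still so for the second after the job is handed in, with the robot touching nothing.
It also fails if it takes over 99 s, if anything falls off the work surface, if the arm or the gripper's body presses on something with over 40 N, if the wrist force passes 120 N, or if a joint passes its speed limit or range.

ROBOT

A 6-joint arm with a two-finger parallel gripper is mounted at the origin on the work surface. World frame = base frame: x ahead of the robot, y to its left, z up, the work surface at z = 0. Lengths are in m, angles in rad, forces in N, time in s.
With the tool pointing down it reaches from about 0.275 to 1 m from the base axis. Payload 8.4 kg.
Tool frame: the origin (TCP) lies between the finger pads; the fingertips stand robot.nose_length ahead of it and the grasp point (between the pads) lies 5 mm behind it (robot.nose_length is the distance from the TCP to the fingertips, in m); z points along the fingers, x is the direction in which the jaws open and shut, and the axes are right-handed (so a half turn about z gives the same grasp; the last joint's range is limited). The gripper opens to 85 mm and grips with 20 to 120 N. Pads are 22 mm wide; open, the fingers measure 114 mm over their backs; the gripper's body (76 mm by 85 mm) begins 54 mm behind the grasp point. The pads swing forward as they close: fully open they stand 13 mm farther back than shut.
Start: joints at [1.154, 0.353, 1.633, -0, 1.155, -0.002], TCP at [0.252, 0.572, 0.217] pointing down, gripper open.
Joint ranges: [-2.63, 2.63], [-0.92, 2.1], [0.06, 2.66], [-1.3, 4.44], [0, 2.69], [-3.02, 3.02]. Speed limits (rad/s): [2.22, 2.22, 2.79, 3.14, 3.14, 3.14].

INTERFACE

Orientations are given as a rotation vector (axis times angle).
In Python, from station import robot, viewer gives the robot as it stands.
- The arm moves only by the shell command python3 -m crank 'ROWS' [OPENING]. ROWS is a JSON object of lists of equal length, an entry for each row: "linear": the shift along the tool's x, y, z in m, a list of three; "twist": the turn about the tool's z in rad. A call has 1 to 5 rows; each row shifts and turns the pose as measured when the row begins, along the tool's axes as they then stand; what a row does not reach is not made up. A row lasts 1/10 s, in which the tool goes at most 50 mm and 8.59 degrees, less where a joint would pass 70% of its speed; a pose out of reach is approached as far as the arm can. A call is refused whole if a number of a shift passes 0.05 or a number of a turn 0.15, either way. A call with a gripper value outside its range is refused whole. OPENING is the opening, from 0 (shut) to 1 (fully open), set as the call begins (- or left out, the last holds). The fingers move at their own pace and stop on an object; the grip force is fixed at half the most. Time passes only in rows, so rows that do not move let the fingers close. It gives the time, the measured TCP pose, the force and the opening at its end, in the units of the state.
- robot.state(): the state, without advancing time (a new reading comes with each control period).
- viewer.grab_frame(name): name is "scene" or "top"; returns the picture (480x640x3 uint8, red, green, blue); there is no depth.
- viewer.get_calibration(name): a dict with "vfov" (degrees; the focal length in pixels is half the picture's height over the tangent of half this angle, whatever the lens; pixels are square), "cx", "cy" (the principal point, pixels), "pose" (4x4, takes a point from camera to world coordinates). Camera axes: x right, y down, z forward; pixel columns grow to the right and rows downward; lengths in m; the calibration is good to about 2 mm. A picture is of the moment at which its call begins. get_calibration takes no time and is no camera call.
- robot.hand_in(): hands the job in, once; it reports no verdict.
The state is a dict: "time": time; "q": joint angles; "joint_velocities": joint speeds; "joint_torque": joint torques, N m; "ee_pos": TCP position; "tcp_rot": TCP orientation; "contact_force": force on the tool from outside, world axes, zero at the start; "moment": the same for the moment, N m; "grip_width": opening from 0.0 (shut) to 1.0 (fully open).
Only numpy, scipy, OpenCV 4.12 (cv2) and the standard library are available. Lean on these libraries where they do the work, as an engineer would, in place of code of your own. Each camera call takes 0.05 s, during which the arm holds its last target.

## Working session

There is one attempt and no reset: what is moved stays moved. The work goes in short steps, Python scripts to look and compute and a shell command to move; the robot and the scene stay as the last step left them, time stands still between calls to the robot, and variables do not carry over. Pictures are saved under pics/ and viewed, and the job is handed in when it is done.

```bash
ls; mkdir -p pics; python3 - <<'E'
from station import robot, viewer
import cv2, numpy as np
print(robot.state(), getattr(robot,'nose_length',None))
for n in ("scene","top"):
    c=viewer.get_calibration(n); print(n,c)
    im=viewer.grab_frame(n); cv2.imwrite(f"pics/{n}0.png",im[:,:,::-1])
E
```

```text
pics
{'time': 0.0, 'q': array([ 1.15360730e+00,  3.53649047e-01,  1.63412441e+00, -2.49967079e-05,
        1.15523381e+00, -2.37966448e-03]), 'joint_velocities': array([-0.00087472, -0.0011441 , -0.00094323, -0.00148102,  0.00233162,
       -0.00101683]), 'joint_torque': array([-2.71899160e-03, -6.05241323e+01, -3.42074955e+01, -8.85878148e-05,
        9.03690961e-03, -1.09609380e-05]), 'ee_pos': array([0.25167726, 0.57153901, 0.21676531]), 'tcp_rot': array([ 2.63060403e+00,  1.71597354e+00, -1.84399620e-03]), 'contact_force': array([-0.06642938,  0.13144743,  0.28618571]), 'moment': array([0.00044823, 0.01633498, 0.03537574]), 'grip_width': 1.0010331433360815} 0.014
scene {'vfov': 54.62519265133531, 'cx': 316.02534726331174, 'cy': 236.48765539704522, 'pose': array([[ 0.14896867,  0.63358977, -0.7591919 ,  1.23518214],
       [ 0.98882926, -0.09156409,  0.11761256, -0.08301099],
       [ 0.0050034 , -0.76823175, -0.64015228,  0.62597813],
       [ 0.        ,  0.        ,  0.        ,  1.        ]])}
top {'vfov': 50.50897300492842, 'cx': 324.3119033945106, 'cy': 241.3592093721449, 'pose': array([[ 0.01635611, -0.98911807,  0.14621188,  0.40814129],
       [-0.99971442, -0.0187259 , -0.0148462 ,  0.0262466 ],
       [ 0.01742259, -0.1459273 , -0.98914189,  1.05512379],
       [ 0.        ,  0.        ,  0.        ,  1.        ]])}
```

View pics/top0.png

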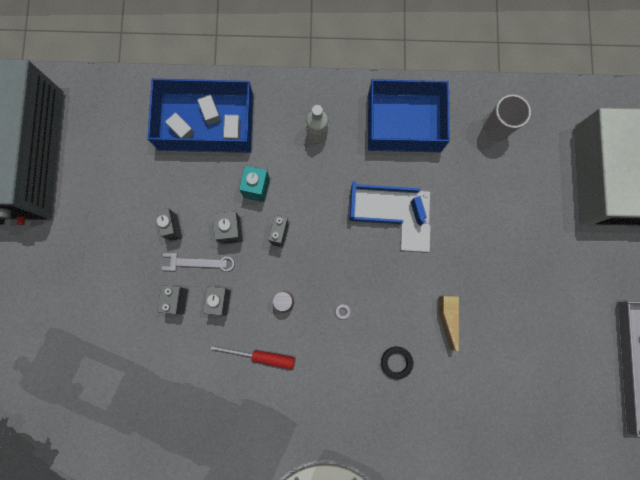

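View pics/scene0.png

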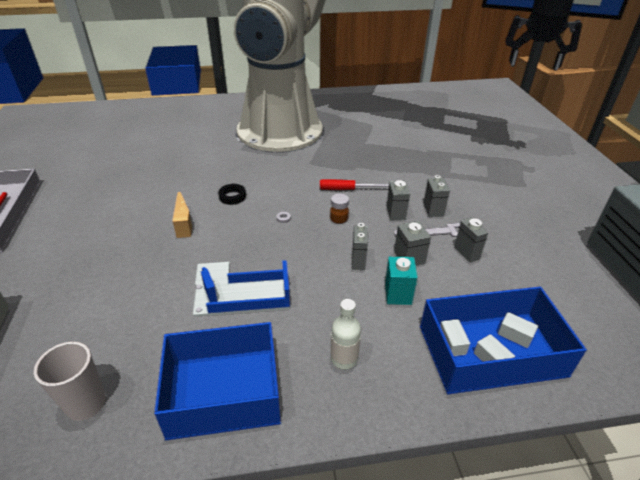

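The top view shows single-knob modules near (167,223), (228,227) and (215,300), and twins near (278,230) and (172,300). The carrier is near (390,210) with its end stop to the left, and the wedge is near (451,320) with its tip pointing down. Next I'll zoom in.

```bash
python3 - <<'E'
import cv2, numpy as np
im=cv2.imread("pics/top0.png")
a=cv2.resize(im[165:325,145:305],None,fx=3.7,fy=3.7,interpolation=cv2.INTER_CUBIC)
cv2.imwrite("pics/z1.png",a)
b=im[175:260,340:440]; b=cv2.resize(b,None,fx=6,fy=6,interpolation=cv2.INTER_CUBIC)
cv2.imwrite("pics/z2.png",b)
b=im[285:360,420:480]; b=cv2.resize(b,None,fx=6,fy=6,interpolation=cv2.INTER_CUBIC)
cv2.imwrite("pics/z3.png",b)
E
```

```text
(no output)
```

View pics/z1.png

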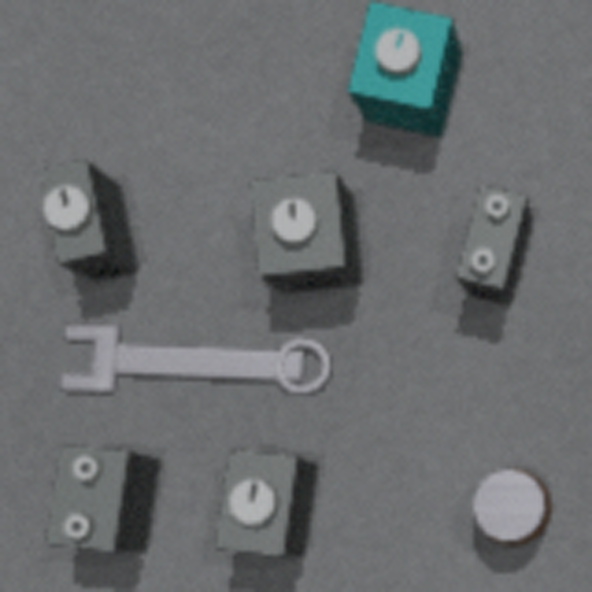

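View pics/z2.png

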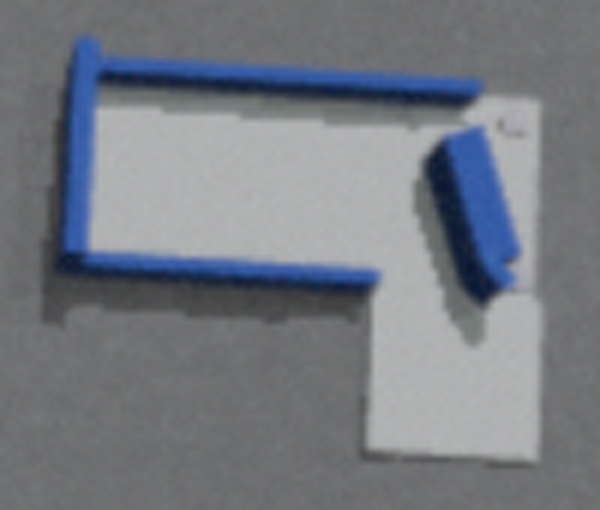

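View pics/z3.png

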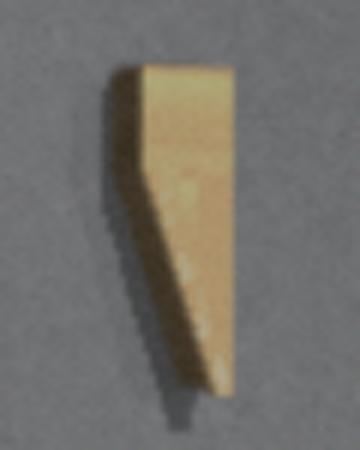

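```bash
cat > h.py <<'E'
import numpy as np, cv2
from station import robot, viewer
class Cam:
    def __init__(s,n):
        c=viewer.get_calibration(n); s.P=np.array(c['pose']); s.cx,s.cy=c['cx'],c['cy']; s.f=240/np.tan(np.radians(c['vfov'])/2)
    def ray(s,p):
        d=s.P[:3,:3]@np.array([(p[0]-s.cx)/s.f,(p[1]-s.cy)/s.f,1.]); return s.P[:3,3],d
    def at(s,p,z):
        o,d=s.ray(p); return o+d*(z-o[2])/d[2]
    def proj(s,X):
        c=s.P[:3,:3].T@(np.asarray(X,float)-s.P[:3,3]); return np.array([s.f*c[0]/c[2]+s.cx,s.f*c[1]/c[2]+s.cy])
top=Cam('top'); sc=Cam('scene')
def tri(p,q):
    o1,d1=top.ray(p);o2,d2=sc.ray(q)
    A=np.c_[d1,-d2]; t=np.linalg.lstsq(A,o2-o1,rcond=None)[0]
    a,b=o1+t[0]*d1,o2+t[1]*d2
    return (a+b)/2,np.linalg.norm(a-b)
E
python3 - <<'E'
from h import *
im=cv2.imread("pics/top0.png"); s=cv2.imread("pics/scene0.png")
def blobs(im,roi,lo,hi,amin):
    x0,y0,x1,y1=roi; r=im[y0:y1,x0:x1]; h=cv2.cvtColor(r,cv2.COLOR_BGR2HSV)
    m=cv2.inRange(h,lo,hi); n,l,st,c=cv2.connectedComponentsWithStats(m)
    return [(st[i,4],(c[i]+[x0,y0]).round(2),st[i,2:4]) for i in range(1,n) if st[i,4]>=amin]
print("top knobs")
for b in blobs(im,(150,160,295,325),(0,0,140),(180,50,255),20): print(b, top.at(b[1],.08).round(4))
print("scene knobs")
for b in blobs(s,(340,165,500,290),(0,0,140),(180,50,255),10): print(b, sc.at(b[1],.08).round(4))
# scene zooms
cv2.imwrite("pics/s1.png",cv2.resize(s[170:310,340:500],None,fx=4.2,fy=4.2,interpolation=cv2.INTER_CUBIC))
cv2.imwrite("pics/s2.png",cv2.resize(s[250:325,185:305],None,fx=6,fy=6,interpolation=cv2.INTER_CUBIC))
E
```

```text
top knobs
(np.int32(93), array([251.89, 178.05]), array([11, 11], dtype=int32)) [0.6756 0.1563 0.08  ]
(np.int32(101), array([162.31, 220.59]), array([12, 12], dtype=int32)) [0.587  0.3263 0.08  ]
(np.int32(24), array([278.67, 219.58]), array([7, 6], dtype=int32)) [0.5935 0.1012 0.08  ]
(np.int32(101), array([223.75, 223.97]), array([12, 11], dtype=int32)) [0.5827 0.2073 0.08  ]
(np.int32(25), array([275.12, 234.32]), array([7, 6], dtype=int32)) [0.5643 0.1072 0.08  ]
(np.int32(545), array([195.77, 262.16]), array([72, 18], dtype=int32)) [0.5073 0.2574 0.08  ]
(np.int32(23), array([167.22, 290.74]), array([6, 6], dtype=int32)) [0.4518 0.3085 0.08  ]
(np.int32(275), array([281.96, 300.9 ]), array([19, 19], dtype=int32)) [0.4363 0.0903 0.08  ]
(np.int32(104), array([212.34, 300.29]), array([12, 13], dtype=int32)) [0.4352 0.2223 0.08  ]
(np.int32(24), array([165.12, 306.67]), array([7, 6], dtype=int32)) [0.4217 0.3107 0.08  ]
scene knobs
(np.int32(97), array([459.94, 169.07]), array([19, 10], dtype=int32)) [0.4015 0.3697 0.08  ]
(np.int32(20), array([471.4 , 170.35]), array([5, 7], dtyp
[... 1463 characters left out ...]
67]), array([6, 5], dtype=int32)) [0.6188 0.0718 0.08  ]
(np.int32(1587), array([453.1 , 271.75]), array([83, 47], dtype=int32)) [0.7125 0.2322 0.08  ]
(np.int32(14), array([445.21, 246.29]), array([5, 6], dtype=int32)) [0.648  0.2425 0.08  ]
(np.int32(25), array([496.12, 250.96]), array([8, 6], dtype=int32)) [0.673  0.3276 0.08  ]
(np.int32(16), array([347.06, 250.75]), array([6, 4], dtype=int32)) [0.6346 0.0658 0.08  ]
(np.int32(884), array([362.16, 275.76]), array([49, 39], dtype=int32)) [0.6998 0.0782 0.08  ]
(np.int32(127), array([402.89, 263.57]), array([14, 13], dtype=int32)) [0.6809 0.1541 0.08  ]
(np.int32(26), array([484.35, 285.19]), array([9, 8], dtype=int32)) [0.75  0.271 0.08 ]
```

View pics/s1.png

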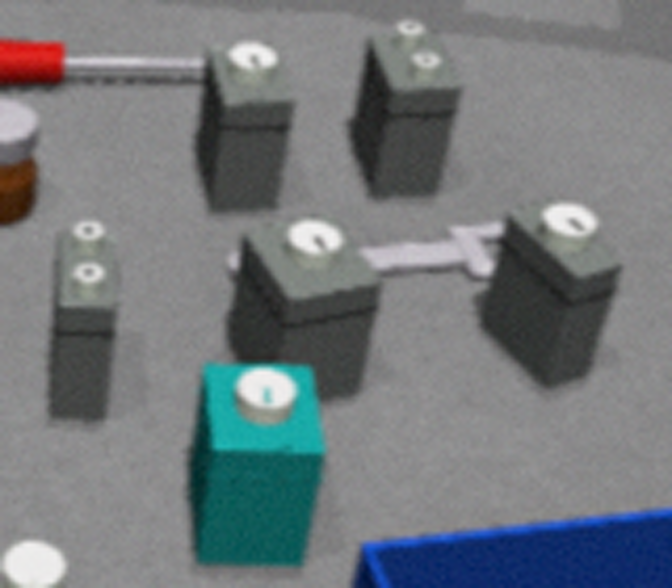

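View pics/s2.png

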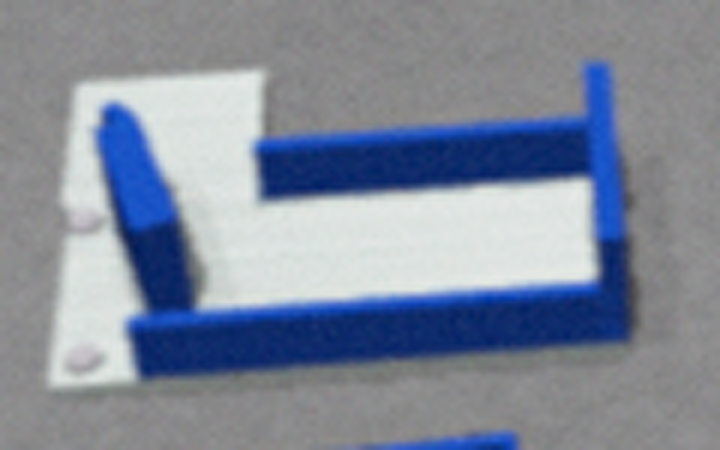

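```bash
python3 - <<'E'
from h import *
im=cv2.imread("pics/top0.png")
Z={'L':[(252,180),(338,174),(345,266),(260,276)],'M':[(230,452),(297,456),(287,555),(218,552)],'S':[(46,168),(88,162),(106,256),(64,268)]}
for k,v in Z.items():
    p=[((a+.5)/3.7-.5+145,(b+.5)/3.7-.5+165) for a,b in v]
    X=np.array([top.at(q,.07)[:2] for q in p])
    e1=(X[0]+X[1]-X[2]-X[3])/2; e2=(X[0]+X[3]-X[1]-X[2])/2
    print(k,X.mean(0).round(4),[np.linalg.norm(e).round(4) for e in(e1,e2)],np.degrees(np.arctan2(e1[1],e1[0])).round(1),np.degrees(np.arctan2(-e2[0],e2[1])).round(1))
# try blue segmentation bright tops
r=im[175:260,340:440]; h=cv2.cvtColor(r,cv2.COLOR_BGR2HSV)
for y in range(0,50,1): print(y+175, r[y,40,:], r[y,20,:])
E
```

```text
L [0.5822 0.2059] [np.float64(0.0508), np.float64(0.0452)] 7.0 6.6
M [0.4347 0.2204] [np.float64(0.0514), np.float64(0.0352)] -3.6 -2.0
S [0.5856 0.3236] [np.float64(0.0535), np.float64(0.0224)] 13.7 13.6
175 [113 113 111] [112 111 109]
176 [115 113 113] [114 112 110]
177 [116 114 113] [112 111 111]
178 [111 109 106] [108 109 107]
179 [113 110 110] [112 111 109]
180 [113 111 110] [110 109 107]
181 [115 114 112] [115 114 111]
182 [115 114 112] [111 110 108]
183 [116 114 113] [116 108 105]
184 [117 110 108] [136 105  89]
185 [135 105  93] [162  93  57]
186 [165  97  64] [154  87  52]
187 [156  82  48] [77 42 24]
188 [91 53 31] [59 37 29]
189 [58 30 15] [80 71 63]
190 [73 61 56] [106 106 102]
191 [106 106 101] [116 115 111]
192 [122 123 117] [138 138 134]
193 [126 127 121] [175 175 173]
194 [144 143 140] [177 176 175]
195 [172 173 171] [177 177 175]
196 [178 177 174] [179 178 177]
197 [179 179 175] [177 176 174]
198 [177 176 175] [179 178 175]
199 [179 179 178] [181 180 178]
200 [178 178 175] [179 176 175]
201 [177 177 176] [176 175 176]
202 [179 178 176] [180 179 178]
203 [177 177 176] [178 177 176]
204 [178 177 177] [177 176 175]
205 [178 178 176] [180 180 178]
206 [178 177 175] [178 178 175]
207 [176 175 174] [179 178 174]
208 [177 175 174] [177 177 177]
209 [179 178 177] [180 177 176]
210 [177 179 174] [177 175 174]
211 [178 177 174] [180 178 176]
212 [177 176 175] [176 176 174]
213 [179 179 178] [178 178 175]
214 [178 177 175] [177 176 174]
215 [177 176 175] [179 177 176]
216 [177 177 173] [176 167 162]
217 [179 168 165] [171 117  95]
218 [172 133 111] [162  91  56]
219 [169 100  66] [131  73  43]
220 [152  84  48] [68 39 24]
221 [75 39 24] [63 50 44]
222 [57 42 33] [71 70 69]
223 [66 64 62] [70 69 67]
224 [70 69 69] [74 70 70]
```

```bash
python3 - <<'E'
from h import *
im=cv2.imread("pics/top0.png").astype(float)
B,R=im[:,:,0],im[:,:,2]
def cross(v,i0,i1,th):
    for i in range(i0,i1):
        if (v[i]-th)*(v[i+1]-th)<=0: return i+(th-v[i])/(v[i+1]-v[i])
far=[];near=[];stop=[]
for c in range(362,412):
    col=B[:,c]; k=180+int(np.argmax(col[180:195]*(B[180:195,c]-R[180:195,c]>80)))
    far.append(top.at((c,cross(col,k,k+5,105)),.028))
for c in range(362,398):
    near.append(top.at((c,cross(R[:,c],212,224,113)),.028))
for r in range(194,212):
    k=350+int(np.argmin(R[r,350:360])); e=cross(R[r,:],k,k+8,113); stop.append(top.at((e,r),.05))
far,near,stop=map(np.array,(far,near,stop))
pf=np.polyfit(far[:,1],far[:,0],1);pn=np.polyfit(near[:,1],near[:,0],1);ps=np.polyfit(stop[:,0],stop[:,1],1)
for n,p,a in(("far",pf,far),("near",pn,near)): print(n,np.degrees(np.arctan(-p[0])),np.std(a[:,0]-np.polyval(p,a[:,1])))
print("stop",np.degrees(np.arctan(ps[0])),np.std(stop[:,1]-np.polyval(ps,stop[:,0])))
th=np.arctan(-(pf[0]+pn[0])/2)
# mid line x = m*y+b ; stop centre
m=(pf[0]+pn[0])/2;b=(pf[1]+pn[1])/2
y=-.0;
for _ in range(20): x=m*y+b; y=np.polyval(ps,x)
S=np.array([x,y]); ex=np.array([np.cos(th),np.sin(th)]);ey=np.array([-np.sin(th),np.cos(th)])
O=S-.085*ey
print("theta",np.degrees(th),"O",O,"width",(pf[1]-pn[1])*np.cos(th))
for n,q in dict(L=(0,62),M=(0,21),S=(0,-10),seat=(-63,-38)).items(): print(n,(O+q[0]/1e3*ex+q[1]/1e3*ey).round(4))
np.save('car.npy',np.r_[O,th])
# check: project features to both images
def C(x,y,z): return np.r_[O+x/1e3*ex+y/1e3*ey,z/1e3]
s=cv2.imread("pics/scene0.png"); t=cv2.imread("pics/top0.png")
pts=[(32,85,28),(-32,85,28),(-32,-17,28),(32,-17,28),(-32,-48.5,46),(12,-34,46),(-32,85,50),(32,85,50),(-92,-17,6)]
out=[]
for im2,cam,(x0,y0,x1,y1) in((t,top,(340,175,440,260)),(s,sc,(185,250,305,325))):
    z=cv2.resize(im2[y0:y1,x0:x1],None,fx=6,fy=6,interpolation=cv2.INTER_CUBIC)
    for p in pts:
        q=(cam.proj(C(*p))-[x0,y0]+.5)*6; cv2.circle(z,tuple(int(v) for v in q),3,(0,0,255),-1)
    out.append(cv2.copyMakeBorder(z,0,510-z.shape[0] if z.shape[0]<510 else 0,0,720-z.shape[1],cv2.BORDER_CONSTANT))
cv2.imwrite("pics/chk.png",cv2.resize(np.vstack(out),None,fx=.58,fy=.58))
# wedge
z=t[285:360,420:480]
h=cv2.cvtColor(z,cv2.COLOR_BGR2HSV); m=((h[:,:,1]>70)&(h[:,:,2]>130)).astype('uint8')
cn=max(cv2.findContours(m,0,2)[0],key=cv2.contourArea); print(cv2.approxPolyDP(cn,2,True)[:,0]+[420,285])
E
```

```text
far -2.5554939583578093 0.0001673345620894387
near -2.4986370981731065 0.00016893426921267164
stop -2.6582909236757284 0.00011045841379024457
theta -2.527066150793335 O [ 0.64118055 -0.13433851] width 0.06391375377233446
L [ 0.6439 -0.0724]
M [ 0.6421 -0.1134]
S [ 0.6407 -0.1443]
seat [ 0.5766 -0.1695]
[[444 296]
 [444 314]
 [449 330]
 [450 327]
 [452 330]
 [450 333]
 [455 340]
 [453 342]
 [456 350]
 [458 297]]
```

View pics/chk.png

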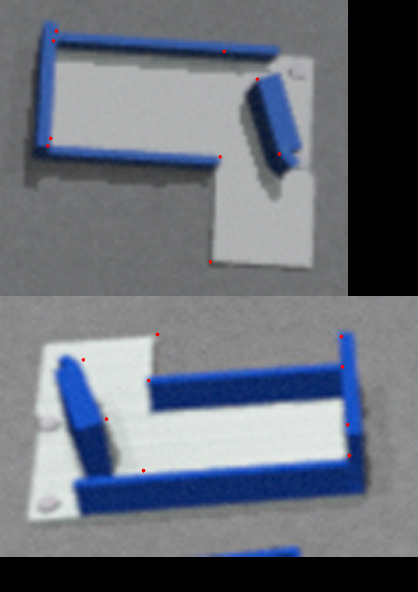

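```bash
cat > go.py <<'E'
import sys
from h import *
from scipy.spatial.transform import Rotation as Ro
def rel(x,y,z,ang):
    s=robot.state(); R=Ro.from_rotvec(s['tcp_rot']).as_matrix(); a=np.degrees(np.arctan2(R[1,0],R[0,0]))
    d=R.T@(np.array([x,y,z])-s['ee_pos']); tw=-((ang-a+90)%180-90)
    a2=np.radians(ang) if abs(tw)<1e9 else 0
    R2=R@Ro.from_rotvec([0,0,np.radians(tw)]).as_matrix(); d2=R2.T@(np.array([x,y,z])-s['ee_pos'])
    print('t',round(s['time'],2),'pos',s['ee_pos'].round(4),'ang',a.round(2),'q',s['q'].round(2),'F',s['contact_force'].round(1),'g',round(s['grip_width'],3))
    print('tool shift now',d.round(4),'after twist',d2.round(4),'twist',np.radians(tw).round(3),'tilt',np.degrees(np.arccos(-R[2,2])).round(2))
if __name__=="__main__": rel(*map(float,sys.argv[1:5]))
E
python3 - <<'E'
from h import *
P={'bl':(143,66),'br':(235,66),'tr':(233,395),'tl':(212,395),'s':(143,170)}
X={k:top.at(((a+.5)/6-.5+420,(b+.5)/6-.5+285),.044)[:2] for k,(a,b) in P.items()}
print({k:v.round(4) for k,v in X.items()})
d=X['tr']-X['br']; print('L',np.linalg.norm(d),'ang',np.degrees(np.arctan2(d[1],d[0])))
u=d/np.linalg.norm(d); n=np.array([-u[1],u[0]]); print('center',X['br']+.017*u-.015*n, 'w',np.linalg.norm(X['br']-X['bl']))
E
python3 go.py .5822 .2065 .13 6.8
```

```text
{'bl': array([ 0.4532, -0.2273]), 'br': array([ 0.4538, -0.2579]), 'tr': array([ 0.3469, -0.2548]), 'tl': array([ 0.3468, -0.2479]), 's': array([ 0.4191, -0.2267])}
L 0.10687044678669512 ang 178.36729747259696
center [ 0.43718796 -0.24238333] w 0.030599407511803307
t 0.1 pos [0.2517 0.5716 0.2168] ang 66.24 q [ 1.15  0.35  1.63 -0.    1.16 -0.  ] F [ 0.   0.1 -0.3] g 1.0
tool shift now [-0.2008  0.4496  0.0871] after twist [0.285  0.4016 0.0871] twist 1.037 tilt 0.07
```

```bash
python3 -m crank '{"linear":[[0,0,0],[0,0,0],[0,0,0],[0,0,0],[0,0,0]],"twist":[0.148,0.148,0.148,0.148,0.148]}' 1; python3 -m crank '{"linear":[[0,0,0],[0,0,0],[0.03,0.04,0],[0.03,0.04,0],[0.03,0.04,0]],"twist":[0.148,0.148,0,0,0]}'; python3 go.py .5822 .2065 .13 6.8
```

```text
time: 0.6
ee_pos: [0.2511, 0.5701, 0.2145]
tcp_rot: [3.074, 0.628, -0.005]
contact_force: [0.4, -0.0, -0.7]
grip_width: 1.0
time: 1.1
ee_pos: [0.3502, 0.4606, 0.2125]
tcp_rot: [3.132, 0.161, -0.007]
contact_force: [1.3, -0.4, -0.0]
grip_width: 0.999
t 1.1 pos [0.3502 0.4606 0.2125] ang 5.89 q [ 0.92  0.29  1.73 -0.    1.12  0.82] F [ 1.3 -0.4 -0. ] g 0.999
tool shift now [0.2051 0.2761 0.083 ] after twist [0.2007 0.2794 0.083 ] twist -0.016 tilt 0.43
```

```bash
python3 -m crank '{"linear":[[0.03,0.04,0],[0.03,0.04,0],[0.03,0.04,0],[0.03,0.04,0],[0.03,0.04,0]],"twist":[-0.01,0,0,0,0]}'; python3 -m crank '{"linear":[[0.025,0.035,0.02],[0.02,0.03,0.02],[0,0,0],[0,0,0]],"twist":[0,0,0,0]}'; python3 go.py .5822 .2065 .045 6.8
```

```text
time: 1.6
ee_pos: [0.5202, 0.2762, 0.2118]
tcp_rot: [3.129, 0.18, -0.01]
contact_force: [-0.3, 0.8, -1.3]
grip_width: 1.004
time: 2.0
ee_pos: [0.5778, 0.2083, 0.1701]
tcp_rot: [3.13, 0.169, -0.008]
contact_force: [0.0, 0.7, 0.5]
grip_width: 0.999
t 2.0 pos [0.5778 0.2083 0.1701] ang 6.19 q [ 0.35  0.39  1.7  -0.01  1.07  0.24] F [0.  0.7 0.5] g 0.999
tool shift now [0.0049 0.0014 0.1251] after twist [0.0049 0.0014 0.1251] twist -0.011 tilt 0.52
```

```bash
python3 -m crank '{"linear":[[0.006,0.002,0.03],[0,0,0.04],[0,0,0.025],[0,0,0.02],[0,0,0]],"twist":[-0.01,0,0,0,0]}'; python3 go.py .5832 .2065 .045 6.8; python3 - <<'E'
from h import *
s=viewer.grab_frame('scene'); t=viewer.grab_frame('top')
a=cv2.resize(s[150:320,340:500,::-1],None,fx=2.4,fy=2.4);b=cv2.resize(t[160:330,150:310,::-1],None,fx=2.4,fy=2.4)
cv2.imwrite('pics/g1.png',np.hstack([a,b]))
E
```

```text
time: 2.5
ee_pos: [0.5828, 0.2113, 0.0547]
tcp_rot: [3.131, 0.192, -0.002]
contact_force: [-0.0, 0.5, -0.0]
grip_width: 1.005
t 2.5 pos [0.5828 0.2113 0.0547] ang 7.01 q [ 0.35  0.54  1.76 -0.01  0.85  0.23] F [-0.   0.5 -0. ] g 1.005
tool shift now [-0.0002  0.0048  0.0098] after twist [-0.0001  0.0048  0.0098] twist 0.004 tilt 0.31
```

View pics/g1.png

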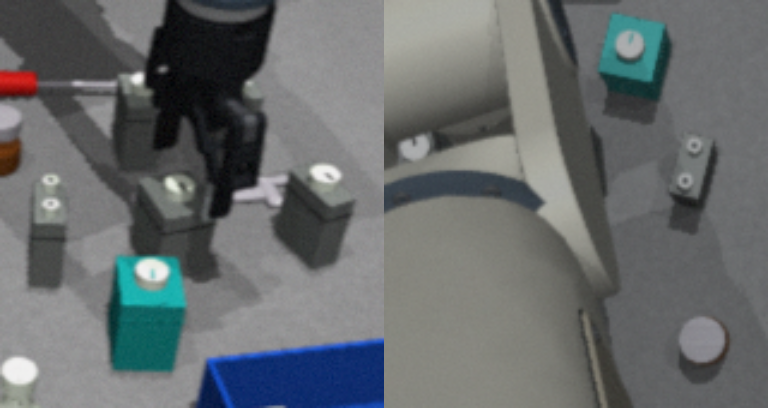

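```bash
python3 - <<'E'
from h import *
s=robot.state(); p=s['ee_pos']; print(sc.proj(p),sc.proj(p-[0,0,.014]),sc.proj([.5835,.206,.08]))
from scipy.spatial.transform import Rotation as Ro
R=Ro.from_rotvec(s['tcp_rot']).as_matrix()
for sg in(1,-1):
  for w in (.0425,.057):
    X=p+R@[sg*w,0,.014]; print(sg,w,sc.proj(X))
s=viewer.grab_frame('scene')
cv2.imwrite('pics/g2.png',cv2.resize(s[120:280,360:480,::-1],None,fx=3.7,fy=3.7,interpolation=cv2.INTER_CUBIC))
E
```

```text
[415.93416219 235.28788257] [414.90453313 240.8459081 ] [414.4345447  225.94433651]
1 0.0425 [424.55913874 255.00596313]
1 0.057 [428.02212082 260.06882723]
-1 0.0425 [405.86303765 227.6723482 ]
-1 0.057 [402.92285701 223.37381746]
```

View pics/g2.png

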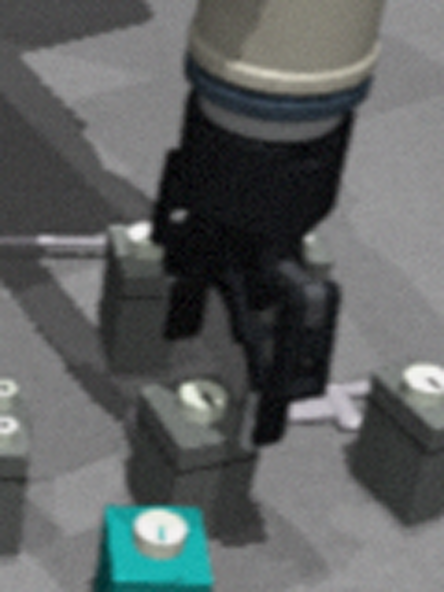

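```bash
python3 - <<'E'
from h import *
for z in (.04,.054,.07,.08,.09,.1,.12):
    print(z, sc.at((408.6,210.5),z).round(3), sc.at((432.4,239.5),z).round(3))
print(robot.state()['ee_pos'],robot.nose_length)
E
```

```text
0.04 [0.483 0.231 0.04 ] [0.582 0.249 0.04 ]
0.054 [0.501 0.224 0.054] [0.598 0.241 0.054]
0.07 [0.522 0.215 0.07 ] [0.615 0.232 0.07 ]
0.08 [0.535 0.21  0.08 ] [0.627 0.226 0.08 ]
0.09 [0.547 0.204 0.09 ] [0.638 0.221 0.09 ]
0.1 [0.56  0.199 0.1  ] [0.649 0.215 0.1  ]
0.12 [0.586 0.188 0.12 ] [0.671 0.204 0.12 ]
[0.58565625 0.21183377 0.05823379] 0.014
```

```bash
python3 - <<'E'
from h import *
s=viewer.grab_frame('scene')
a=cv2.resize(s[170:270,380:470,::-1],None,fx=6,fy=6,interpolation=cv2.INTER_CUBIC)
a=(255*(a/255.)**.5).astype('uint8')
cv2.imwrite('pics/g3.png',a); print(robot.state()['ee_pos'])
E
```

```text
[0.58613417 0.21178768 0.05865693]
```

View pics/g3.png

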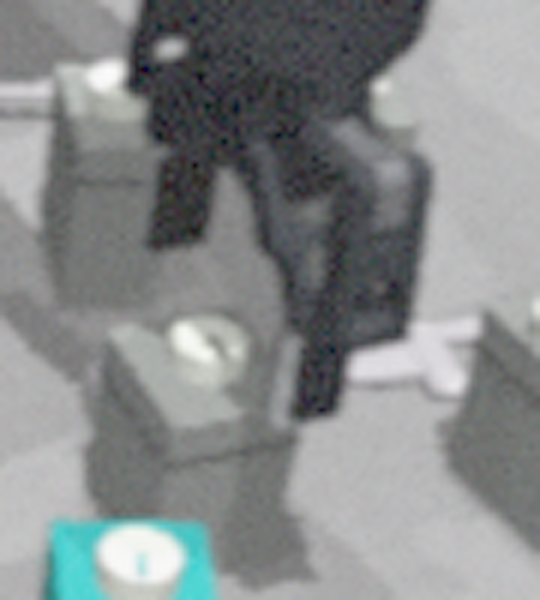

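```bash
python3 - <<'E'
from h import *
from scipy.spatial.transform import Rotation as Ro
R=Ro.from_rotvec([2.6306,1.716,-.0018]).as_matrix(); p=np.array([.25168,.57154,.21677])
s=cv2.imread('pics/scene0.png')
z=cv2.resize(s[0:110,470:620],None,fx=5,fy=5,interpolation=cv2.INTER_CUBIC)
z=(255*(z/255.)**.5).astype('uint8')
for v in ([.0425,0,.014],[-.0425,0,.014],[.0425,0,.001],[-.0425,0,.001],[0,0,0],[0,0,-.1]):
    q=sc.proj(p+R@v); print(v,q.round(1)); cv2.circle(z,tuple(int(c) for c in (q-[470,0]+.5)*5),4,(0,0,255),-1)
cv2.imwrite('pics/g4.png',z)
E
```

```text
[0.0425, 0, 0.014] [546.9  86.5]
[-0.0425, 0, 0.014] [508.8  82.6]
[0.0425, 0, 0.001] [548.7  81. ]
[-0.0425, 0, 0.001] [510.3  77.2]
[0, 0, 0] [529.5  78.6]
[0, 0, -0.1] [543.2  33.8]
```

View pics/g4.png

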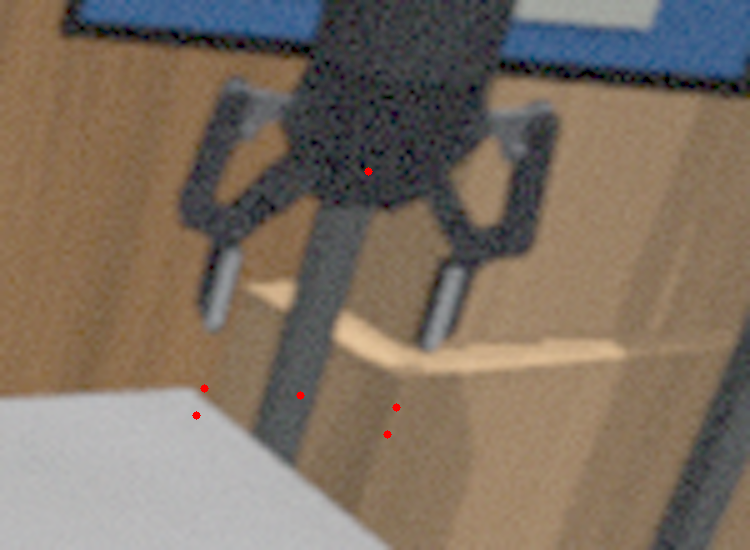

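```bash
python3 -m crank '{"linear":[[-0.003,0.005,0.008],[0,0,0.006],[0,0,0]],"twist":[0,0,0]}'; cat > lk.py <<'E'
import sys
from h import *
n,x0,y0,w,hh,f=sys.argv[1],*map(float,sys.argv[2:7]); cam=sys.argv[7]
x0,y0,w,hh=map(int,(x0,y0,w,hh))
s=viewer.grab_frame(cam); a=cv2.resize(s[y0:y0+hh,x0:x0+w,::-1],None,fx=f,fy=f,interpolation=cv2.INTER_CUBIC)
cv2.imwrite(n,(255*(a/255.)**.6).astype('uint8'))
np.save('last_'+cam,s)
E
python3 go.py .5832 .2065 .045 6.8;python3 lk.py pics/g5.png 370 160 100 110 5 scene
```

```text
time: 3.0
ee_pos: [0.5854, 0.2069, 0.0469]
tcp_rot: [3.134, 0.192, 0.016]
contact_force: [0.7, -0.7, 0.4]
grip_width: 0.999
t 3.0 pos [0.5854 0.2069 0.0469] ang 7.0 q [ 0.34  0.54  1.77 -0.01  0.82  0.22] F [ 0.7 -0.7  0.4] g 0.999
tool shift now [-0.0023  0.0001  0.0019] after twist [-0.0023  0.0001  0.0019] twist 0.003 tilt 0.6
```

View pics/g5.png

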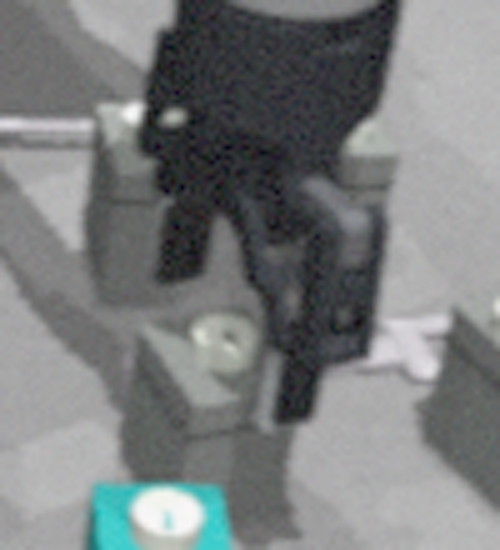

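```bash
python3 - <<'E'
from h import *
for z in (.05,.06,.065,.07,.08): print(z, sc.at((417,230.5),z).round(4))
for X in ([.609,.209,.07],[.626,.212,.07],[.626,.212,.06],[.626,.212,.05]): print(X,sc.proj(X)-[370,160],(sc.proj(X)-[370,160])*5)
print(robot.state()['ee_pos'])
E
```

```text
0.05 [0.5623 0.2224 0.05  ]
0.06 [0.574  0.2171 0.06  ]
0.065 [0.5799 0.2145 0.065 ]
0.07 [0.5857 0.2118 0.07  ]
0.08 [0.5974 0.2065 0.08  ]
[0.609, 0.209, 0.07] [49.47269089 78.44172389] [247.36345443 392.20861944]
[0.626, 0.212, 0.07] [53.99060787 84.18857653] [269.95303935 420.94288267]
[0.626, 0.212, 0.06] [53.15942834 88.28515315] [265.79714171 441.42576577]
[0.626, 0.212, 0.05] [52.34053853 92.32115829] [261.70269267 461.60579144]
[0.5854761  0.20687181 0.04718621]
```

```bash
python3 -m crank '{"linear":[[-0.001,0.004,0.006],[0,0,0.01],[0,0,0]],"twist":[0,0,0]}';python3 lk.py pics/g6.png 370 160 100 110 5 scene; python3 go.py .5832 .2065 .03 6.8
```

```text
time: 3.35
ee_pos: [0.5854, 0.2023, 0.0303]
tcp_rot: [3.134, 0.191, 0.017]
contact_force: [-0.4, -0.4, -0.4]
grip_width: 1.003
t 3.4 pos [0.5858 0.2024 0.0309] ang 6.98 q [ 0.33  0.56  1.78 -0.01  0.79  0.22] F [ 1.3  0.7 -0.1] g 0.998
tool shift now [-0.0021 -0.0044  0.0008] after twist [-0.0021 -0.0044  0.0008] twist 0.003 tilt 0.67
```

View pics/g6.png

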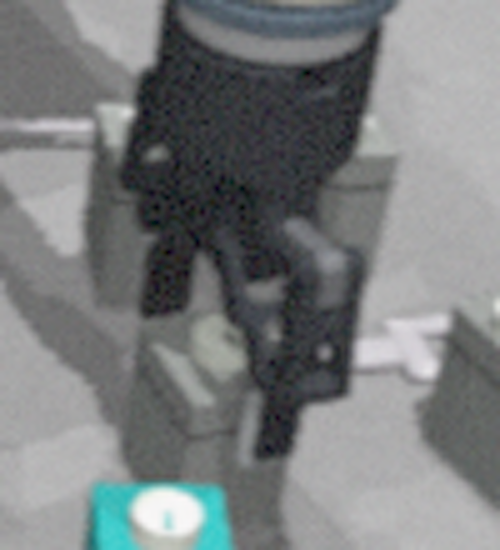

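```bash
python3 -m crank '{"linear":[[-0.001,0,0.006],[0,0,0.006],[0,0,0]],"twist":[0,0,0]}';python3 lk.py pics/g7.png 370 160 100 110 5 scene; python3 go.py .5832 .2065 .03 6.8
```

```text
time: 3.7
ee_pos: [0.5849, 0.2023, 0.0177]
tcp_rot: [3.134, 0.191, 0.018]
contact_force: [0.3, 0.1, 0.5]
grip_width: 1.004
t 3.75 pos [0.585  0.2023 0.018 ] ang 6.97 q [ 0.33  0.58  1.79 -0.01  0.76  0.22] F [-0.3  0.3 -0.2] g 0.999
tool shift now [-0.0012 -0.0043 -0.012 ] after twist [-0.0012 -0.0043 -0.012 ] twist 0.003 tilt 0.67
```

View pics/g7.png

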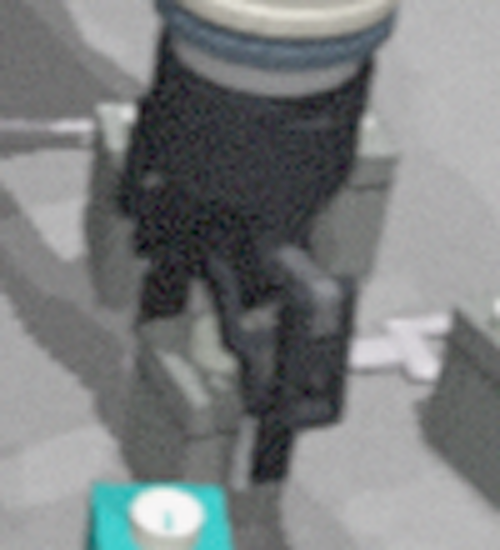

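```bash
python3 -m crank '{"linear":[[-0.001,0.004,0.001],[0,0,0]],"twist":[0,0]}'; python3 -m crank '{"linear":[[0,0,0],[0,0,0],[0,0,0],[0,0,0],[0,0,0]],"twist":[0,0,0,0,0]}' 0; python3 go.py .5832 .2065 .03 6.8;python3 lk.py pics/g8.png 370 160 100 110 5 scene
```

```text
time: 3.95
ee_pos: [0.5846, 0.1981, 0.017]
tcp_rot: [3.134, 0.192, 0.018]
contact_force: [0.8, 0.5, -0.2]
grip_width: 0.998
time: 4.45
ee_pos: [0.5849, 0.1981, 0.0178]
tcp_rot: [3.134, 0.191, 0.02]
contact_force: [0.0, 0.5, -1.8]
grip_width: 0.605
t 4.45 pos [0.5849 0.1981 0.0178] ang 6.98 q [ 0.33  0.58  1.79 -0.01  0.76  0.21] F [ 0.   0.5 -1.8] g 0.605
tool shift now [-0.0005 -0.0086 -0.0122] after twist [-0.0006 -0.0086 -0.0122] twist 0.003 tilt 0.73
```

View pics/g8.png

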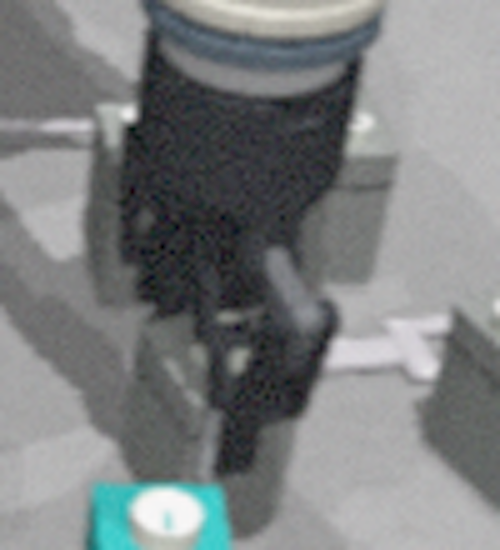

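```bash
python3 -m crank '{"linear":[[0,0,-0.02],[0,0,-0.04],[0,0,-0.04],[0,0,-0.03],[0,0,0]],"twist":[0,0,0,0.08,0.08]}'; python3 go.py .6451 -.0839 .15 -2.5
```

```text
time: 5.0
ee_pos: [0.5814, 0.1976, 0.1498]
tcp_rot: [3.139, -0.065, 0.011]
contact_force: [1.6, 0.2, -1.2]
grip_width: 0.602
t 5.0 pos [0.5814 0.1976 0.1498] ang -2.39 q [ 0.33  0.4   1.72 -0.01  1.01  0.37] F [ 1.6  0.2 -1.2] g 0.602
tool shift now [0.0754 0.2786 0.001 ] after twist [0.076  0.2785 0.001 ] twist 0.002 tilt 0.42
```

```bash
python3 lk.py pics/g9.png 340 60 200 220 2.7 scene
```

```text
(no output)
```

View pics/g9.png

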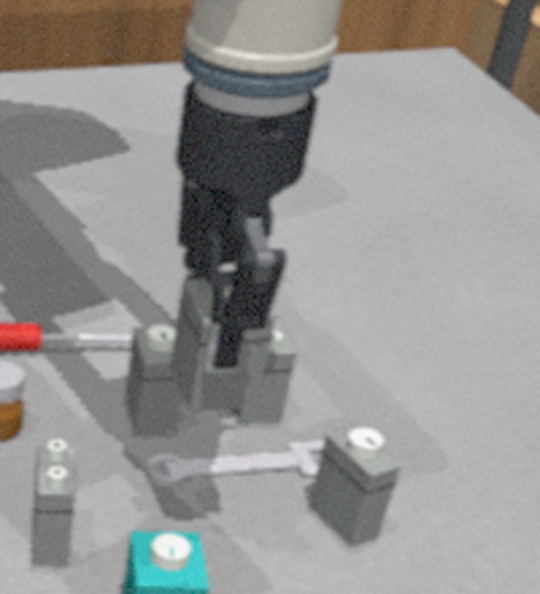

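```bash
python3 -m crank '{"linear":[[0.01,0.03,0],[0.012,0.045,0],[0.012,0.045,0],[0.012,0.045,0],[0.012,0.045,0]],"twist":[0,0,0,0,0]}'; python3 -m crank '{"linear":[[0.01,0.035,0],[0.006,0.025,0],[0,0,0],[0,0,0]],"twist":[0,0,0,0]}';python3 go.py .6451 -.0839 .15 -2.5
```

```text
time: 5.55
ee_pos: [0.6282, -0.0155, 0.146]
tcp_rot: [3.14, -0.047, 0.002]
contact_force: [1.4, 0.9, -2.1]
grip_width: 0.6
time: 5.95
ee_pos: [0.641, -0.0848, 0.142]
tcp_rot: [3.139, -0.047, -0.006]
contact_force: [-1.3, 0.6, -1.9]
grip_width: 0.599
t 5.95 pos [ 0.641  -0.0848  0.142 ] ang -1.71 q [-0.13  0.46  1.65 -0.    1.04 -0.1 ] F [-1.3  0.6 -1.9] g 0.599
tool shift now [ 0.004 -0.001 -0.008] after twist [ 0.004 -0.001 -0.008] twist 0.014 tilt 0.26
```

```bash
python3 -m crank '{"linear":[[0.004,-0.001,0.02],[0,0,0.03],[0,0,0.03],[0,0,0.015],[0,0,0]],"twist":[0.014,0,0,0,0]}'; python3 go.py .6451 -.0839 .03 -2.5; python3 lk.py pics/g10.png 180 140 180 190 3.1 scene;python3 lk.py pics/g11.png 330 165 120 100 5 top
```

```text
time: 6.45
ee_pos: [0.6469, -0.0868, 0.0522]
tcp_rot: [3.128, -0.049, 0.003]
contact_force: [0.0, -0.2, -1.5]
grip_width: 0.598
t 6.45 pos [ 0.6469 -0.0868  0.0522] ang -1.81 q [-0.13  0.58  1.69 -0.02  0.87 -0.09] F [ 0.  -0.2 -1.5] g 0.598
tool shift now [-0.002  -0.0032  0.0222] after twist [-0.002  -0.0032  0.0222] twist 0.012 tilt 0.78
```

View pics/g10.png

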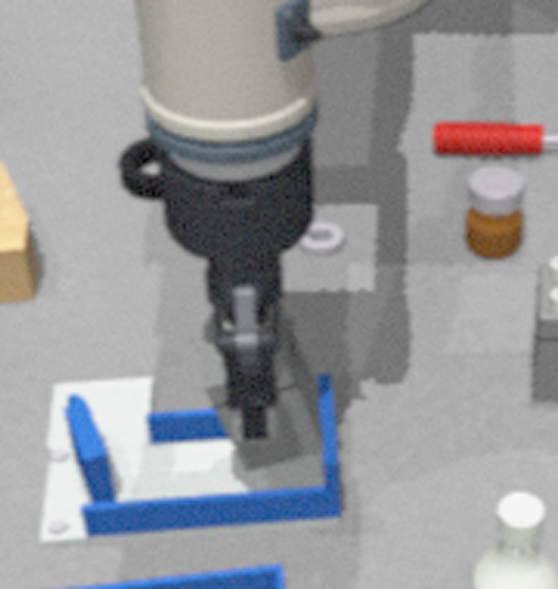

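View pics/g11.png

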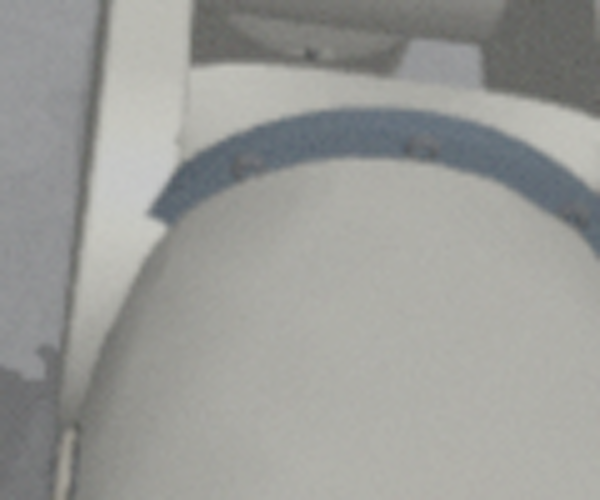

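```bash
python3 - <<'E'
from h import *
s=np.load('last_scene.npy')[:,:,::-1]
O=np.load('car.npy');
a=cv2.resize(s[220:320,200:300],None,fx=6,fy=6,interpolation=cv2.INTER_CUBIC); a=(255*(a/255.)**.6).astype('uint8')
c=np.array([.6472,-.0793]); th=np.radians(-2)
ex=np.array([np.cos(th),np.sin(th)]);ey=np.array([-np.sin(th),np.cos(th)])
for z in(.034,.104):
  pts=[]
  for sx,sy in((1,1),(1,-1),(-1,-1),(-1,1)):
    q=(sc.proj(np.r_[c+sx*.026*ex+sy*.023*ey,z])-[200,220]+.5)*6; pts.append(q)
  cv2.polylines(a,[np.int32(pts)],True,(0,0,255),1)
cv2.imwrite('pics/g12.png',a)
E
```

```text
(no output)
```

View pics/g12.png

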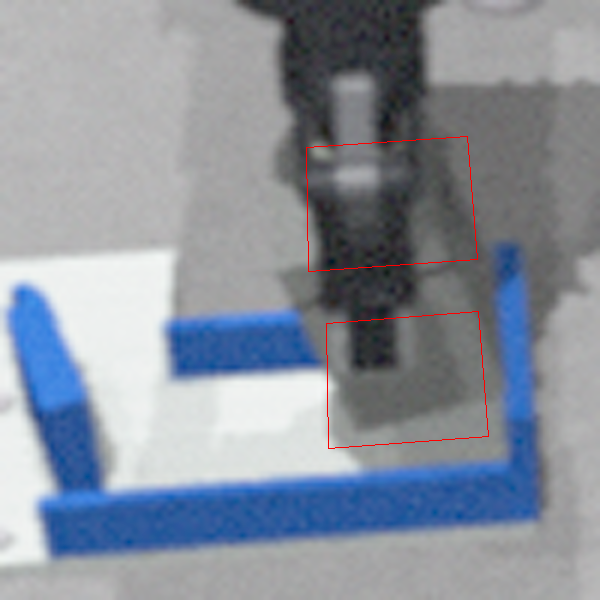

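```bash
python3 - <<'E'
from h import *
s=np.load('last_scene.npy')[:,:,::-1]
a=cv2.resize(s[230:300,235:300],None,fx=9,fy=8.5,interpolation=cv2.INTER_CUBIC); a=(255*(a/255.)**.45).astype('uint8')
cv2.imwrite('pics/g13.png',a)
E
```

```text
(no output)
```

View pics/g13.png

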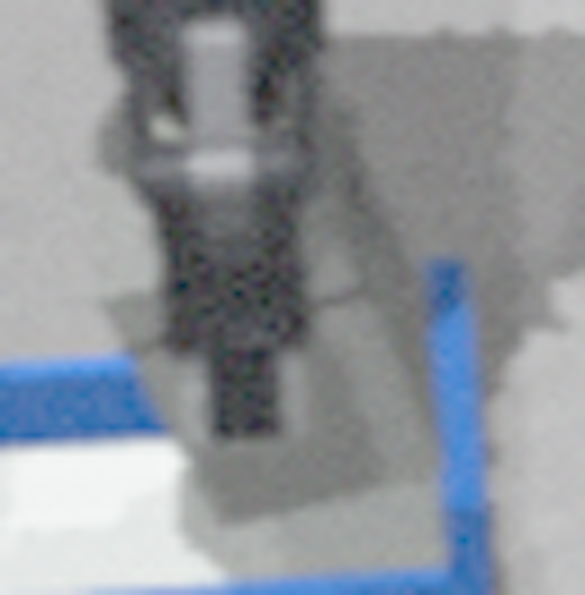

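```bash
python3 -m crank '{"linear":[[-0.001,0.01,0],[0,0,0.008],[0,0,0]],"twist":[0.01,0,0]}'; python3 go.py .6451 -.0939 .03 -2.5; python3 lk.py pics/g14.png 235 220 70 80 7.5 scene
```

```text
time: 6.85
ee_pos: [0.6447, -0.0932, 0.0426]
tcp_rot: [3.131, -0.063, 0.001]
contact_force: [-0.9, 0.2, -2.2]
grip_width: 0.604
t 6.85 pos [ 0.6447 -0.0932  0.0426] ang -2.32 q [-0.14  0.59  1.7  -0.01  0.86 -0.09] F [-0.9  0.2 -2.2] g 0.604
tool shift now [0.0004 0.0005 0.0126] after twist [0.0004 0.0005 0.0126] twist 0.003 tilt 0.56
```

View pics/g14.png

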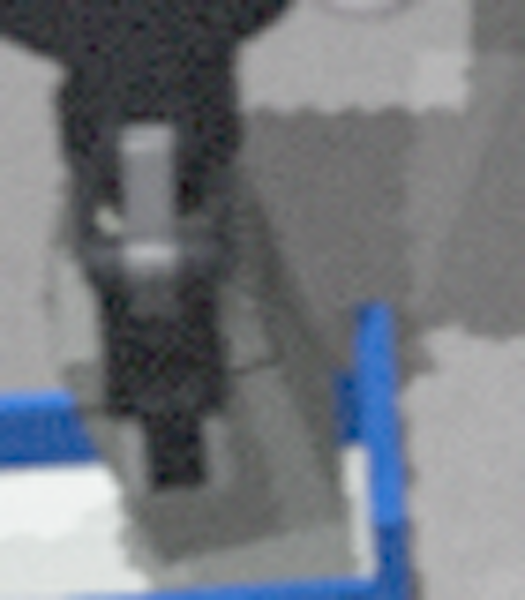

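```bash
for i in 1; do python3 -m crank '{"linear":[[0,0,0.005],[0,0,0]],"twist":[0,0]}'; done; python3 -m crank '{"linear":[[0,0,0.005],[0,0,0]],"twist":[0,0]}';  python3 -m crank '{"linear":[[0,0,0.005],[0,0,0]],"twist":[0,0]}'; python3 lk.py pics/g15.png 235 220 70 80 7.5 scene
```

```text
time: 7.1
ee_pos: [0.6449, -0.0928, 0.0372]
tcp_rot: [3.131, -0.063, 0.001]
contact_force: [-0.7, 0.3, -2.3]
grip_width: 0.603
time: 7.3
ee_pos: [0.6448, -0.0927, 0.0315]
tcp_rot: [3.131, -0.062, 0.001]
contact_force: [-0.5, -0.2, -2.8]
grip_width: 0.602
time: 7.5
ee_pos: [0.6448, -0.0927, 0.026]
tcp_rot: [3.132, -0.062, 0.001]
contact_force: [-1.0, 0.3, -1.6]
grip_width: 0.604
```

View pics/g15.png

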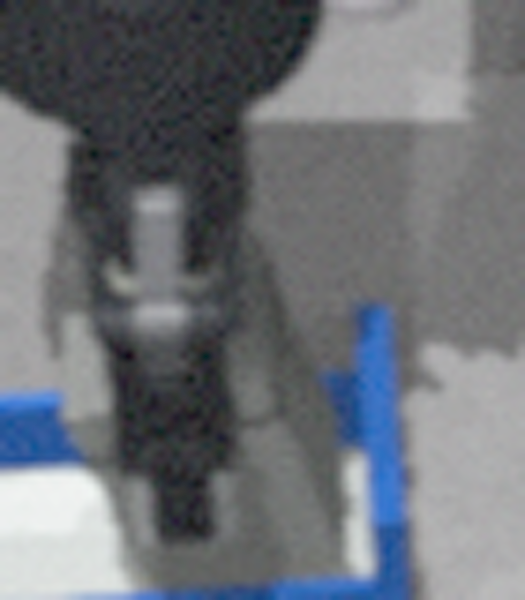

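```bash
python3 -m crank '{"linear":[[0,0,0.003],[0,0,0]],"twist":[0,0]}'; python3 -m crank '{"linear":[[0,0,0.002],[0,0,0]],"twist":[0,0]}'; python3 lk.py pics/g16.png 235 220 70 80 7.5 scene
```

```text
time: 7.75
ee_pos: [0.6454, -0.0928, 0.0234]
tcp_rot: [3.131, -0.062, 0.002]
contact_force: [0.7, -0.3, -1.8]
grip_width: 0.602
time: 7.95
ee_pos: [0.6455, -0.0929, 0.0214]
tcp_rot: [3.131, -0.062, 0.003]
contact_force: [-0.2, -0.3, -2.8]
grip_width: 0.602
```

View pics/g16.png

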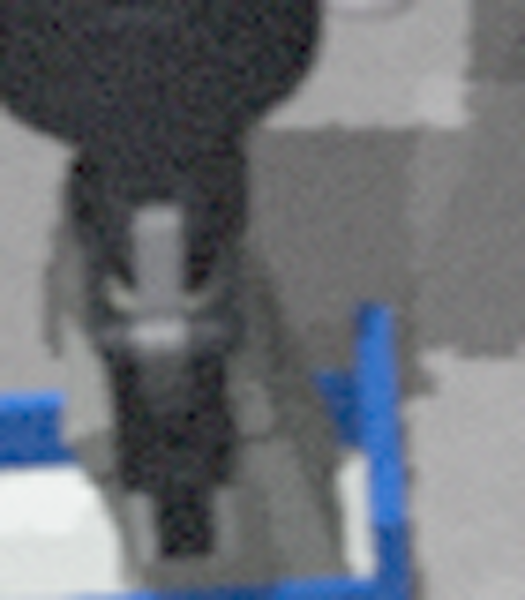

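```bash
python3 -m crank '{"linear":[[0,0,0.003],[0,0,0]],"twist":[0,0]}'; python3 -m crank '{"linear":[[0,0,0.003],[0,0,0]],"twist":[0,0]}'; python3 go.py .6451 -.0939 .03 -2.5
```

```text
time: 8.2
ee_pos: [0.6462, -0.093, 0.0191]
tcp_rot: [3.131, -0.063, 0.005]
contact_force: [-0.4, -0.1, -1.4]
grip_width: 0.604
time: 8.4
ee_pos: [0.6466, -0.093, 0.0195]
tcp_rot: [3.131, -0.063, 0.005]
contact_force: [-0.3, 0.3, -1.0]
grip_width: 0.608
t 8.4 pos [ 0.6466 -0.093   0.0195] ang -2.29 q [-0.14  0.62  1.7  -0.01  0.81 -0.09] F [-0.3  0.3 -1. ] g 0.608
tool shift now [-0.0014  0.0011 -0.0105] after twist [-0.0014  0.0011 -0.0105] twist 0.004 tilt 0.59
```

```bash
python3 -m crank '{"linear":[[0,0,0],[0,0,0],[0,0,0]],"twist":[0,0,0]}' 1;python3 go.py .6451 -.0939 .03 -2.5; python3 lk.py pics/g17.png 235 220 70 80 7.5 scene
```

```text
time: 8.7
ee_pos: [0.6473, -0.0931, 0.0198]
tcp_rot: [3.131, -0.063, 0.008]
contact_force: [0.3, 0.7, -0.3]
grip_width: 0.997
t 8.7 pos [ 0.6473 -0.0931  0.0198] ang -2.29 q [-0.14  0.62  1.7  -0.01  0.81 -0.09] F [ 0.3  0.7 -0.3] g 0.997
tool shift now [-0.0021  0.001  -0.0102] after twist [-0.0021  0.001  -0.0102] twist 0.004 tilt 0.64
```

View pics/g17.png

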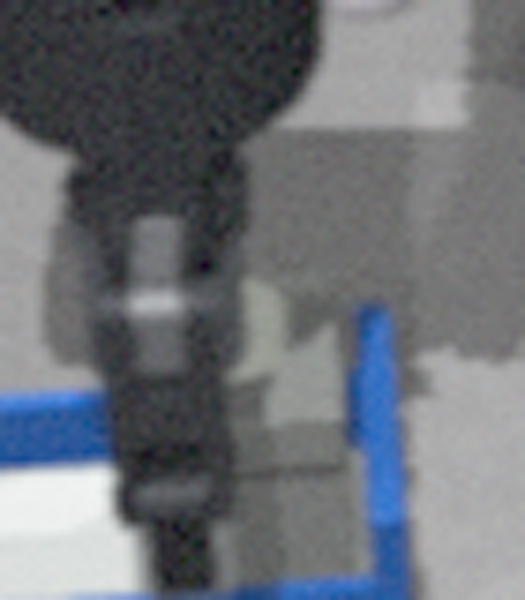

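```bash
python3 -m crank '{"linear":[[0,0,-0.02],[0,0,-0.04],[0,0,-0.04],[0,0,-0.04],[-0.02,0,0]],"twist":[0,0,0,0,0]}';  python3 -m crank '{"linear":[[-0.04,-0.03,0],[-0.045,-0.04,0],[-0.045,-0.04,0],[-0.03,-0.04,0],[-0.01,-0.04,0]],"twist":[0,0,0,0,0]}'; python3 go.py .4352 .2213 .15 -3; python3 lk.py pics/g18.png 330 165 120 100 6 top; python3 lk.py pics/g19.png 180 220 130 110 5 scene
```

```text
time: 9.25
ee_pos: [0.6269, -0.0908, 0.1615]
tcp_rot: [3.132, -0.063, 0.002]
contact_force: [1.3, -0.2, 0.2]
grip_width: 0.999
time: 9.75
ee_pos: [0.4738, 0.0927, 0.1597]
tcp_rot: [3.13, -0.074, 0.009]
contact_force: [0.4, -0.1, 0.3]
grip_width: 1.002
t 9.75 pos [0.4738 0.0927 0.1597] ang -2.72 q [ 0.2   0.2   1.99 -0.01  0.95  0.25] F [ 0.4 -0.1  0.3] g 1.002
tool shift now [-0.0448 -0.1268  0.0081] after twist [-0.0454 -0.1265  0.0081] twist 0.005 tilt 0.7
```

View pics/g18.png

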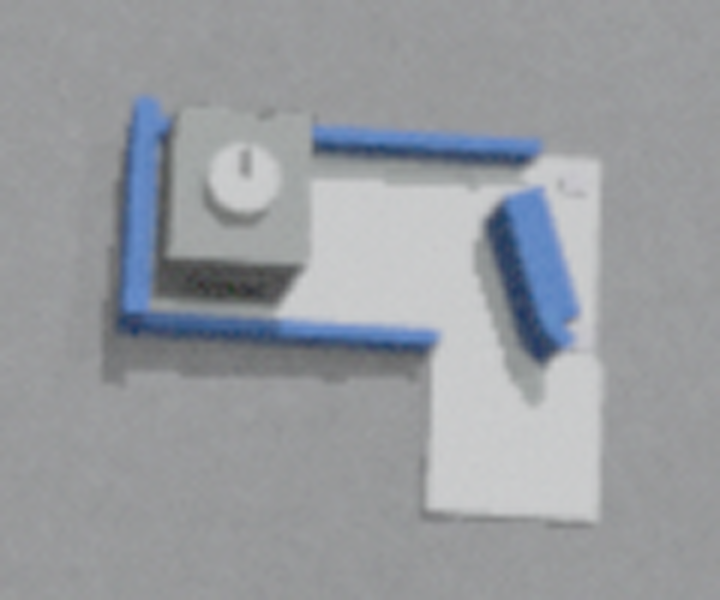

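View pics/g19.png

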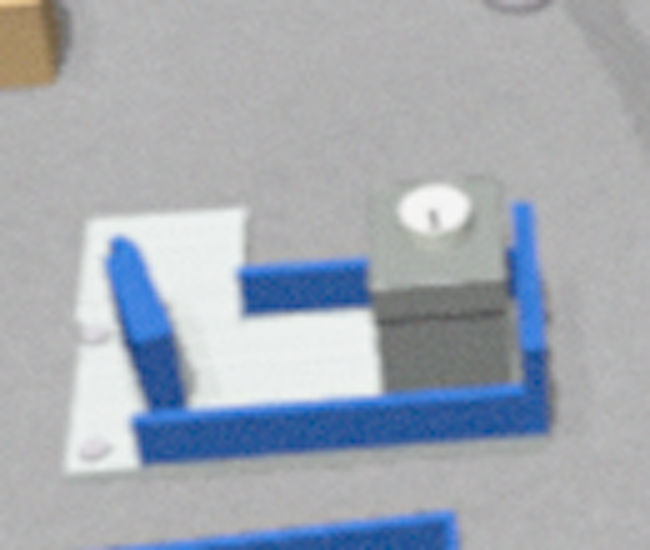

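```bash
python3 - <<'E'
from h import *
for cam,n,roi in((top,'top',(355,180,385,205)),(sc,'scene',(250,250,285,275))):
    im=np.load(f'last_{n}.npy')[:,:,::-1]; x0,y0,x1,y1=roi; h=cv2.cvtColor(np.ascontiguousarray(im[y0:y1,x0:x1]),cv2.COLOR_BGR2HSV)
    m=((h[:,:,2]>(170 if n=='scene' else 150))&(h[:,:,1]<40)).astype('uint8')
    c=[q for q in cv2.findContours(m,0,2)[0] if cv2.contourArea(q)>40]
    for q in c:
        e=cv2.minEnclosingCircle(q); p=np.array(e[0])+[x0,y0]; print(n,p,e[1],cam.at(p,.086).round(4))
E
```

```text
top [370.31818199 193.86363602] 5.794440269470215 [ 0.647  -0.0767  0.086 ]
scene [266.5 261.5] 6.96429443359375 [ 0.6485 -0.0772  0.086 ]
```

```bash
python3 - <<'E'
from h import *
for dz in(.0,.01,.015,.022,.027): print(dz, (sc.at((533.8,67),.2168+dz)-[.2517,.5715,.2168]).round(4), (sc.at((411,237.7),.0309+dz)-[.5858,.2024,.0309]).round(4),(sc.at((417,230.5),.047+dz)-[.5855,.2069,.047]).round(4))
E
```

```text
0.0 [-0.0696  0.0484  0.    ] [-0.0255  0.0111  0.    ] [-0.0267  0.0171  0.    ]
0.01 [-0.0439  0.0312  0.01  ] [-0.0141  0.0061  0.01  ] [-0.015   0.0118  0.01  ]
0.015 [-0.031   0.0226  0.015 ] [-0.0085  0.0036  0.015 ] [-0.0092  0.0092  0.015 ]
0.022 [-0.013   0.0106  0.022 ] [-0.0005  0.0001  0.022 ] [-0.001   0.0054  0.022 ]
0.027 [-0.0001  0.002   0.027 ] [ 0.0051 -0.0024  0.027 ] [0.0049 0.0028 0.027 ]
```

```bash
python3 -m crank '{"linear":[[-0.01,-0.03,0],[-0.012,-0.035,0],[-0.012,-0.03,0.01],[-0.006,-0.02,0.02],[0,0,0.02]],"twist":[0,0,0,0,0]}'; python3 go.py .436 .2143 .05 -3
```

```text
time: 10.35
ee_pos: [0.4441, 0.2161, 0.1101]
tcp_rot: [3.134, -0.067, 0.025]
contact_force: [0.2, -0.1, -0.0]
grip_width: 1.003
t 10.35 pos [0.4441 0.2161 0.1101] ang -2.43 q [ 0.46  0.29  2.01 -0.02  0.83  0.51] F [ 0.2 -0.1 -0. ] g 1.003
tool shift now [-0.0089  0.0018  0.06  ] after twist [-0.0089  0.0019  0.06  ] twist 0.01 tilt 0.98
```

```bash
python3 -m crank '{"linear":[[-0.008,0.002,0.01],[0,0,0.03],[0,0,0.02],[0,0,0.01],[0,0,0]],"twist":[0.01,0,0,0,0]}'; python3 go.py .436 .2143 .02 -3; python3 lk.py pics/h1.png 350 120 100 110 5.4 scene
```

```text
time: 10.85
ee_pos: [0.4378, 0.2128, 0.0352]
tcp_rot: [3.132, -0.08, 0.022]
contact_force: [0.1, -0.1, 0.2]
grip_width: 1.004
t 10.85 pos [0.4378 0.2128 0.0352] ang -2.92 q [ 0.46  0.4   2.07 -0.02  0.66  0.53] F [ 0.1 -0.1  0.2] g 1.004
tool shift now [-0.0021 -0.0015  0.0151] after twist [-0.0021 -0.0015  0.0151] twist 0.001 tilt 0.95
```

View pics/h1.png

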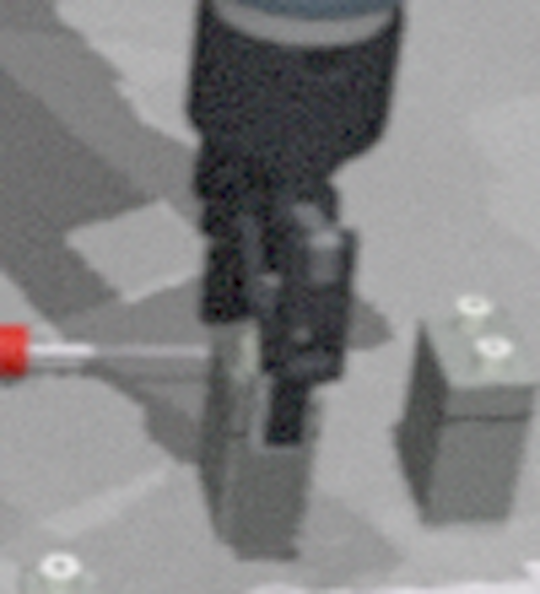

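```bash
python3 -m crank '{"linear":[[-0.001,0,0.008],[0,0,0.008],[0,0,0]],"twist":[0,0,0]}'; python3 -m crank '{"linear":[[0,0,0],[0,0,0],[0,0,0],[0,0,0],[0,0,0]],"twist":[0,0,0,0,0]}' 0; python3 go.py .436 .2143 .02 -3; python3 lk.py pics/h2.png 350 120 100 110 5.4 scene;  python3 -m crank '{"linear":[[0,0,-0.005],[0,0,-0.01],[0,0,-0.01],[0,0,-0.01],[0,0,0]],"twist":[0,0,0,0,0]}'; python3 lk.py pics/h3.png 350 120 100 110 5.4 scene
```

```text
time: 11.2
ee_pos: [0.4393, 0.2133, 0.0206]
tcp_rot: [3.134, -0.081, 0.029]
contact_force: [-0.4, 0.5, -0.2]
grip_width: 1.005
time: 11.7
ee_pos: [0.4396, 0.2136, 0.022]
tcp_rot: [3.135, -0.08, 0.03]
contact_force: [-0.4, 1.0, -1.6]
grip_width: 0.595
t 11.7 pos [0.4396 0.2136 0.022 ] ang -2.93 q [ 0.46  0.43  2.07 -0.02  0.62  0.53] F [-0.4  1.  -1.6] g 0.595
tool shift now [-0.0037 -0.0005  0.0019] after twist [-0.0037 -0.0005  0.0019] twist 0.001 tilt 1.15
time: 12.25
ee_pos: [0.4391, 0.214, 0.0605]
tcp_rot: [3.135, -0.08, 0.031]
contact_force: [0.1, -0.3, -1.3]
grip_width: 0.602
```

View pics/h2.png

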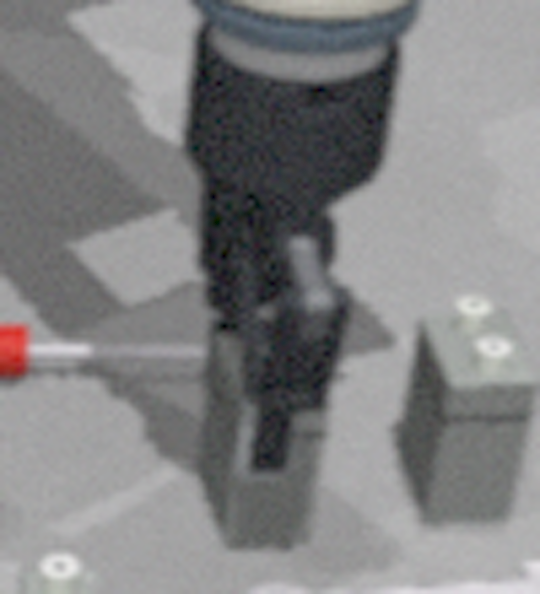

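View pics/h3.png

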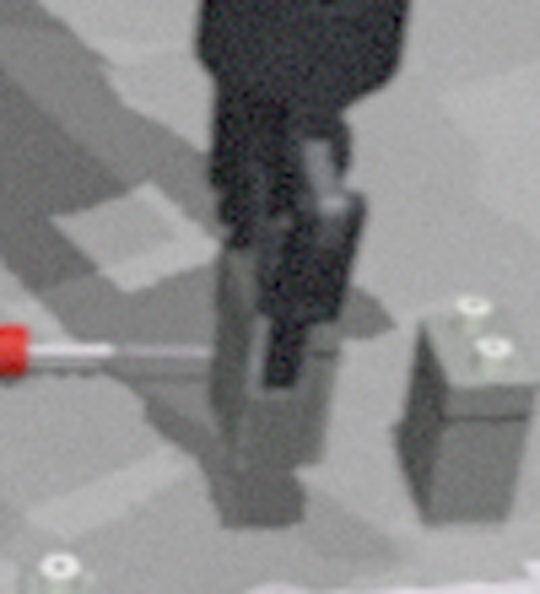

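```bash
python3 -m crank '{"linear":[[0,0,-0.02],[0,0,-0.03],[0.005,0.01,-0.03],[0.01,0.018,-0.01],[0.016,0.028,0]],"twist":[0,0,0,0,0]}'; python3 -m crank '{"linear":[[0.018,0.03,0],[0.018,0.03,0],[0.018,0.03,0],[0.018,0.03,0],[0.018,0.03,0]],"twist":[0,0,0,0,0]}'; python3 -m crank '{"linear":[[0.018,0.03,0],[0.018,0.03,0],[0.014,0.025,0],[0.01,0.018,0],[0.005,0.01,0]],"twist":[0,0,0,0,0]}'; python3 go.py .643 -.1297 .1 -2.5
```

```text
time: 12.8
ee_pos: [0.4636, 0.1572, 0.1533]
tcp_rot: [3.134, -0.074, 0.027]
contact_force: [0.9, 0.4, -0.9]
grip_width: 0.597
time: 13.3
ee_pos: [0.5484, -0.0022, 0.1563]
tcp_rot: [3.135, -0.07, 0.029]
contact_force: [1.6, 1.0, -1.5]
grip_width: 0.604
time: 13.8
ee_pos: [0.6102, -0.1263, 0.1564]
tcp_rot: [3.134, -0.075, 0.027]
contact_force: [-1.0, -0.2, -1.2]
grip_width: 0.602
t 13.8 pos [ 0.6102 -0.1263  0.1564] ang -2.72 q [-0.2   0.4   1.71 -0.    1.01 -0.16] F [-1.  -0.2 -1.2] g 0.602
tool shift now [0.0319 0.0015 0.0569] after twist [0.0319 0.0016 0.0569] twist -0.004 tilt 1.03
```

```bash
python3 -m crank '{"linear":[[0.012,0,0.01],[0.012,0.002,0.025],[0.006,0,0.025],[0,0,0.02],[0,0,0.01]],"twist":[0,0,0,0,0]}'; python3 go.py .643 -.1297 .028 -2.5; python3 lk.py pics/h4.png 190 180 110 130 4.6 scene
```

```text
time: 14.3
ee_pos: [0.6451, -0.1281, 0.0624]
tcp_rot: [3.135, -0.076, 0.03]
contact_force: [-0.4, -0.3, -1.4]
grip_width: 0.599
t 14.3 pos [ 0.6451 -0.1281  0.0624] ang -2.77 q [-0.2   0.56  1.69 -0.    0.87 -0.15] F [-0.4 -0.3 -1.4] g 0.599
tool shift now [-0.0027  0.0015  0.0343] after twist [-0.0027  0.0015  0.0343] twist -0.005 tilt 1.13
```

View pics/h4.png

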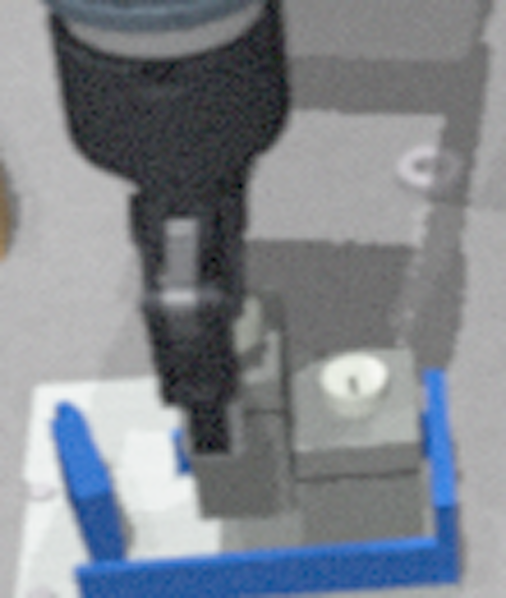

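```bash
python3 -m crank '{"linear":[[-0.002,0.001,0.01],[0,0,0.01],[0,0,0.006],[0,0,0]],"twist":[0,0,0,0]}'; python3 -m crank '{"linear":[[0,0,0.003],[0,0,0.002],[0,0,0]],"twist":[0,0,0]}'; python3 go.py .643 -.1297 .028 -2.5
```

```text
time: 14.75
ee_pos: [0.6432, -0.1276, 0.034]
tcp_rot: [3.136, -0.074, 0.029]
contact_force: [0.3, 0.3, -1.5]
grip_width: 0.602
time: 15.05
ee_pos: [0.6442, -0.1279, 0.0299]
tcp_rot: [3.135, -0.074, 0.032]
contact_force: [0.1, 0.1, -2.4]
grip_width: 0.603
t 15.05 pos [ 0.6442 -0.1279  0.0299] ang -2.7 q [-0.2   0.6   1.7  -0.    0.81 -0.15] F [ 0.1  0.1 -2.4] g 0.603
tool shift now [-0.0011  0.0018  0.0019] after twist [-0.0011  0.0018  0.0019] twist -0.004 tilt 1.2
```

```bash
python3 -m crank '{"linear":[[-0.001,0,0.002],[0,0,0]],"twist":[0,0]}'; python3 -m crank '{"linear":[[0,-0.002,0.001],[0,-0.002,0.001],[0,-0.002,0]],"twist":[0,0,0]}'; python3 -m crank '{"linear":[[0,-0.002,0],[0,-0.002,0]],"twist":[0,0]}'; python3 go.py .643 -.1297 .028 -2.5;python3 lk.py pics/h5.png 190 180 110 130 4.6 scene
```

```text
time: 15.25
ee_pos: [0.6435, -0.1281, 0.0283]
tcp_rot: [3.135, -0.074, 0.033]
contact_force: [0.0, -0.4, -1.9]
grip_width: 0.597
time: 15.55
ee_pos: [0.6447, -0.1237, 0.0281]
tcp_rot: [3.133, -0.073, 0.037]
contact_force: [-0.3, -0.4, -2.4]
grip_width: 0.599
time: 15.75
ee_pos: [0.6449, -0.1223, 0.0284]
tcp_rot: [3.128, -0.071, 0.037]
contact_force: [-3.1, -19.2, 1.5]
grip_width: 0.596
t 15.75 pos [ 0.6449 -0.1223  0.0284] ang -2.58 q [-0.19  0.6   1.71 -0.01  0.8  -0.13] F [ -3.1 -19.2   1.5] g 0.596
tool shift now [-0.0016  0.0075  0.0005] after twist [-0.0016  0.0075  0.0005] twist -0.001 tilt 1.53
```

View pics/h5.png

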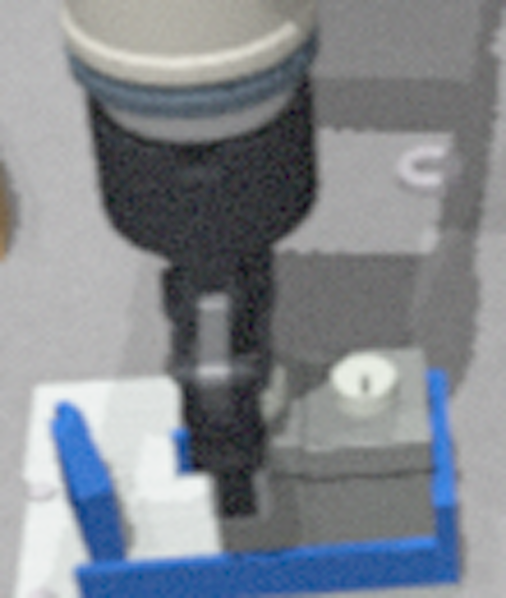

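```bash
python3 -m crank '{"linear":[[0,0.001,0],[0,0,0],[0,0,0],[0,0,0]],"twist":[0,0,0,0]}' 1; python3 -m crank '{"linear":[[0,0,-0.02],[0,0,-0.04],[0,0,-0.04],[0,0,-0.03],[-0.01,0,0]],"twist":[0,0,0,0,0]}';  python3 -m crank '{"linear":[[-0.025,-0.04,0],[-0.025,-0.045,0],[-0.025,-0.045,0],[-0.005,-0.045,0],[0.0,-0.045,0]],"twist":[0,0,0,0,0]}';  python3 go.py .586 .3165 .15 13.7; python3 lk.py pics/h6.png 330 165 120 100 6 top; python3 lk.py pics/h7.png 180 220 130 110 5 scene
```

```text
time: 16.2
ee_pos: [0.6452, -0.1228, 0.0286]
tcp_rot: [3.129, -0.072, 0.038]
contact_force: [-0.3, 0.0, -0.9]
grip_width: 0.997
time: 16.7
ee_pos: [0.632, -0.1188, 0.1612]
tcp_rot: [3.131, -0.07, 0.034]
contact_force: [0.1, -0.9, 0.1]
grip_width: 0.997
time: 17.2
ee_pos: [0.5576, 0.1046, 0.1557]
tcp_rot: [3.129, -0.082, 0.035]
contact_force: [0.6, 0.3, -0.3]
grip_width: 1.0
t 17.2 pos [0.5576 0.1046 0.1557] ang -2.99 q [ 0.19  0.32  1.83 -0.02  0.97  0.26] F [ 0.6  0.3 -0.3] g 1.0
tool shift now [ 0.0171 -0.2132  0.0039] after twist [ 0.0776 -0.1993  0.0039] twist -0.291 tilt 1.42
```

View pics/h6.png

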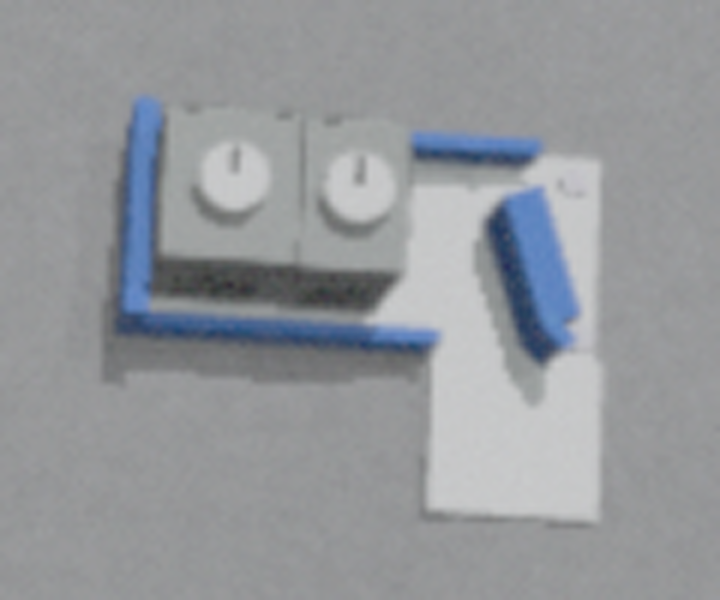

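View pics/h7.png

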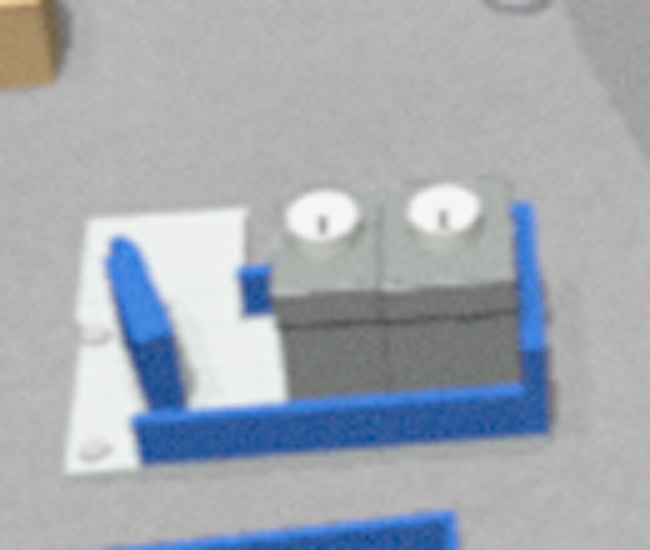

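```bash
python3 -m crank '{"linear":[[0,0,0],[0,0,0],[0.015,-0.04,0],[0.015,-0.04,0],[0.015,-0.04,0]],"twist":[-0.145,-0.145,0,0,0]}'; python3 -m crank '{"linear":[[0.015,-0.04,0],[0.01,-0.03,0],[0,0,0]],"twist":[0,0,0]}';  python3 go.py .5863 .325 .1 13.7
```

```text
time: 17.8
ee_pos: [0.5683, 0.2342, 0.1508]
tcp_rot: [3.101, 0.397, 0.024]
contact_force: [0.5, -0.7, 0.4]
grip_width: 1.002
time: 18.1
ee_pos: [0.5739, 0.314, 0.1473]
tcp_rot: [3.101, 0.402, 0.021]
contact_force: [-0.9, 0.6, -0.4]
grip_width: 1.001
t 18.1 pos [0.5739 0.314  0.1473] ang 14.76 q [ 0.51  0.46  1.63 -0.02  1.04  0.26] F [-0.9  0.6 -0.4] g 1.001
tool shift now [ 0.0142 -0.0083  0.0473] after twist [ 0.0141 -0.0085  0.0473] twist 0.019 tilt 1.14
```

```bash
python3 -m crank '{"linear":[[0.014,-0.008,0.01],[0,0,0.03],[0,0,0.03],[0,0,0.025],[0,0,0]],"twist":[0.015,0,0,0,0]}'; python3 go.py .5863 .325 .02 13.7;python3 lk.py pics/h8.png 420 150 100 120 5 scene
```

```text
time: 18.6
ee_pos: [0.5857, 0.3204, 0.047]
tcp_rot: [3.102, 0.38, 0.017]
contact_force: [-0.7, 0.4, -0.0]
grip_width: 1.003
t 18.6 pos [0.5857 0.3204 0.047 ] ang 13.96 q [ 0.51  0.6   1.66 -0.03  0.88  0.28] F [-0.7  0.4 -0. ] g 1.003
tool shift now [ 0.0015 -0.0048  0.0269] after twist [ 0.0015 -0.0048  0.0269] twist 0.005 tilt 1.14
```

View pics/h8.png

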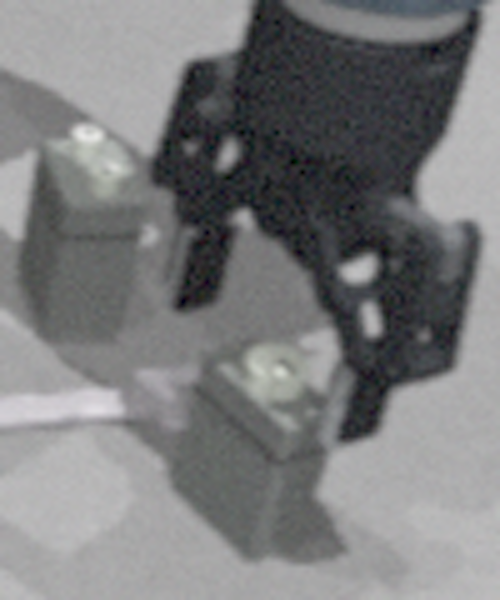

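```bash
python3 - <<'E'
from h import *
for z in (.062,.069,.075): print(sc.at((474.4,225),z).round(4))
print(sc.at((475.5,223.5),.08).round(4)); print(robot.state()['ee_pos'])
E
```

```text
[0.5759 0.3329 0.062 ]
[0.5841 0.3278 0.069 ]
[0.5911 0.3233 0.075 ]
[0.5929 0.3236 0.08  ]
[0.58656796 0.32084125 0.04876172]
```

```bash
python3 -m crank '{"linear":[[0.002,0.001,0.01],[0,0,0.01],[0,0,0.008],[0,0,0]],"twist":[0,0,0,0]}';python3 go.py .5863 .32 .02 13.7;python3 lk.py pics/h9.png 420 150 100 120 5 scene
```

```text
time: 19.05
ee_pos: [0.5917, 0.3196, 0.0225]
tcp_rot: [3.104, 0.378, 0.027]
contact_force: [-0.3, -0.5, 0.0]
grip_width: 1.002
t 19.05 pos [0.5917 0.3196 0.0225] ang 13.9 q [ 0.5   0.64  1.66 -0.03  0.83  0.28] F [-0.3 -0.5  0. ] g 1.002
tool shift now [-0.0052 -0.0017  0.0024] after twist [-0.0052 -0.0017  0.0024] twist 0.004 tilt 1.28
```

View pics/h9.png

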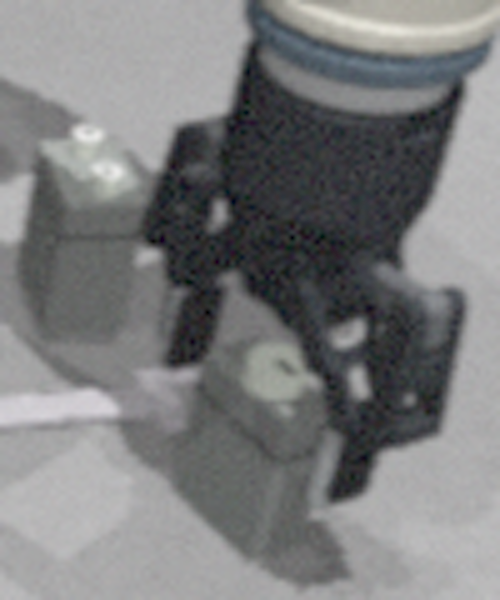

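```bash
python3 -m crank '{"linear":[[-0.002,0,0.002],[0,0,0],[0,0,0],[0,0,0],[0,0,0]],"twist":[0,0,0,0,0]}' 0;python3 go.py .5863 .32 .02 13.7;python3 -m crank '{"linear":[[0,0,0],[0,0,-0.005],[0,0,-0.01],[0,0,-0.01],[0,0,-0.01]],"twist":[0,0,0,0,0]}';python3 lk.py pics/h10.png 420 130 100 120 5 scene
```

```text
time: 19.6
ee_pos: [0.5909, 0.3202, 0.023]
tcp_rot: [3.105, 0.379, 0.032]
contact_force: [0.1, -0.1, -1.2]
grip_width: 0.599
t 19.6 pos [0.5909 0.3202 0.023 ] ang 13.93 q [ 0.5   0.63  1.66 -0.03  0.83  0.28] F [ 0.1 -0.1 -1.2] g 0.599
tool shift now [-0.0045 -0.001   0.0029] after twist [-0.0045 -0.0009  0.0029] twist 0.004 tilt 1.39
time: 20.1
ee_pos: [0.5891, 0.3201, 0.0592]
tcp_rot: [3.104, 0.379, 0.028]
contact_force: [0.3, -0.2, -1.4]
grip_width: 0.604
```

View pics/h10.png

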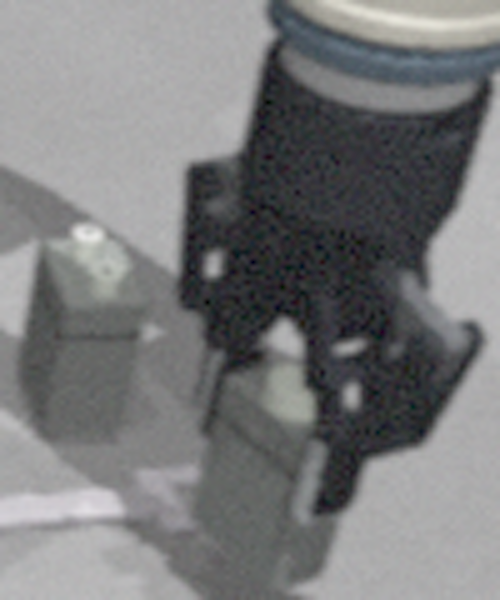

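```bash
python3 -m crank '{"linear":[[0,0,-0.02],[0,0,-0.03],[0,0,-0.03],[0,0,-0.01],[0,0,0]],"twist":[0,0.04,0.08,0.1,0.066]}'; python3 go.py .6435 -.1545 .15 -2.5
```

```text
time: 20.65
ee_pos: [0.5886, 0.322, 0.1584]
tcp_rot: [3.132, -0.082, 0.039]
contact_force: [-0.3, -0.3, -1.3]
grip_width: 0.601
t 20.65 pos [0.5886 0.322  0.1584] ang -3.0 q [ 0.51  0.47  1.59 -0.02  1.06  0.57] F [-0.3 -0.3 -1.3] g 0.601
tool shift now [0.0795 0.4729 0.0138] after twist [0.0754 0.4736 0.0138] twist -0.009 tilt 1.51
```

```bash
python3 -m crank '{"linear":[[0.002,0.01,0],[0.003,0.02,0],[0.005,0.03,0],[0.005,0.035,0],[0.005,0.035,0]],"twist":[0,0,0,0,0]}'; python3 -m crank '{"linear":[[0.005,0.035,0],[0.005,0.035,0],[0.006,0.035,0],[0.006,0.035,0],[0.006,0.035,0]],"twist":[0,0,0,0,0]}';  python3 -m crank '{"linear":[[0.006,0.035,0],[0.006,0.035,0],[0.006,0.03,0],[0.004,0.02,0],[0.003,0.01,0]],"twist":[0,0,0,0,0]}'; python3 go.py .6435 -.1545 .15 -2.5
```

```text
time: 21.15
ee_pos: [0.6018, 0.1863, 0.1605]
tcp_rot: [3.133, -0.063, 0.041]
contact_force: [-0.1, 0.5, -1.1]
grip_width: 0.596
time: 21.65
ee_pos: [0.6191, -0.0052, 0.1607]
tcp_rot: [3.131, -0.05, 0.033]
contact_force: [0.0, 0.0, -0.8]
grip_width: 0.597
time: 22.15
ee_pos: [0.6341, -0.1525, 0.1606]
tcp_rot: [3.129, -0.045, 0.025]
contact_force: [0.6, 0.5, -1.4]
grip_width: 0.598
t 22.15 pos [ 0.6341 -0.1525  0.1606] ang -1.65 q [-0.23  0.44  1.64 -0.01  1.05 -0.2 ] F [ 0.6  0.5 -1.4] g 0.598
tool shift now [0.0093 0.0016 0.0107] after twist [0.0093 0.0015 0.0107] twist 0.015 tilt 1.15
```

```bash
python3 -m crank '{"linear":[[0.004,0,0.02],[0.003,0.002,0.03],[0,0,0.03],[0,0,0.015],[0,0,0]],"twist":[0.015,0,0,0,0]}'; python3 go.py .6435 -.1545 .029 -2.5; python3 lk.py pics/h11.png 180 180 120 130 4.6 scene
```

```text
time: 22.65
ee_pos: [0.6403, -0.1611, 0.0631]
tcp_rot: [3.128, -0.067, 0.025]
contact_force: [0.3, -0.5, -1.2]
grip_width: 0.601
t 22.65 pos [ 0.6403 -0.1611  0.0631] ang -2.46 q [-0.24  0.56  1.68 -0.01  0.88 -0.19] F [ 0.3 -0.5 -1.2] g 0.601
tool shift now [ 0.0023 -0.0072  0.0341] after twist [ 0.0023 -0.0072  0.0341] twist 0.001 tilt 1.15
```

View pics/h11.png

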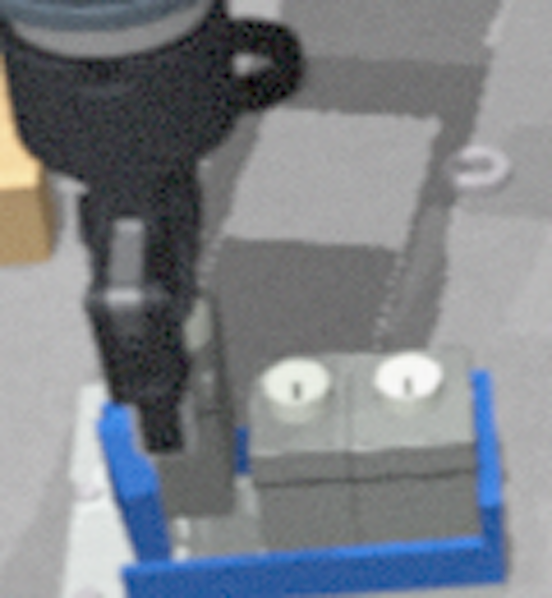

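```bash
python3 -m crank '{"linear":[[0.002,-0.004,0],[0,-0.003,0.01],[0,0,0.01],[0,0,0.006],[0,0,0]],"twist":[0,0,0,0,0]}'; python3 -m crank '{"linear":[[0,0,0.003],[0,0,0.003],[0,0,0]],"twist":[0,0,0]}'; python3 go.py .6435 -.1545 .029 -2.5; python3 lk.py pics/h12.png 180 180 120 130 4.6 scene
```

```text
time: 23.2
ee_pos: [0.6466, -0.1539, 0.0407]
tcp_rot: [3.127, -0.065, 0.036]
contact_force: [0.1, 0.3, -1.5]
grip_width: 0.598
time: 23.5
ee_pos: [0.6469, -0.1541, 0.0343]
tcp_rot: [3.127, -0.065, 0.036]
contact_force: [0.2, -0.1, -0.8]
grip_width: 0.6
t 23.5 pos [ 0.6469 -0.1541  0.0343] ang -2.36 q [-0.23  0.61  1.69 -0.01  0.82 -0.18] F [ 0.2 -0.1 -0.8] g 0.6
tool shift now [-0.0035  0.0005  0.0052] after twist [-0.0035  0.0005  0.0052] twist 0.002 tilt 1.56
```

View pics/h12.png

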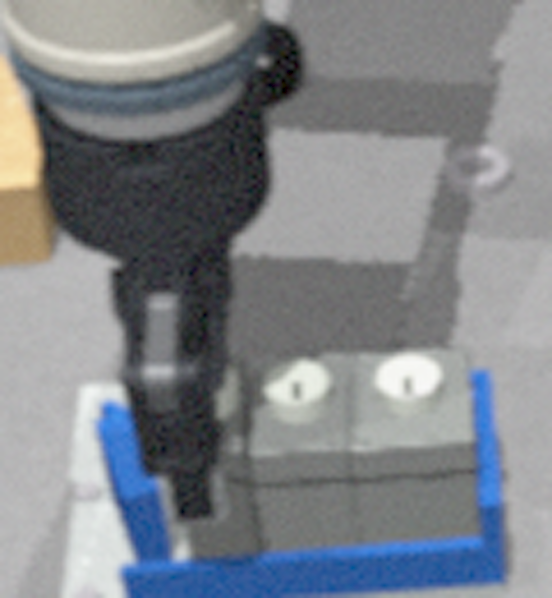

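```bash
python3 -m crank '{"linear":[[-0.003,0,0.003],[0,0,0.003],[0,0,0]],"twist":[0,0,0]}'; python3 -m crank '{"linear":[[0,-0.002,0],[0,-0.0015,0],[0,0,0]],"twist":[0,0,0]}'; python3 go.py .6435 -.1505 .029 -2.5
```

```text
time: 23.85
ee_pos: [0.6442, -0.1543, 0.0286]
tcp_rot: [3.126, -0.065, 0.038]
contact_force: [-0.2, 0.7, -0.9]
grip_width: 0.603
time: 24.15
ee_pos: [0.6448, -0.152, 0.0287]
tcp_rot: [3.124, -0.065, 0.04]
contact_force: [0.5, 0.4, -2.2]
grip_width: 0.599
t 24.15 pos [ 0.6448 -0.152   0.0287] ang -2.36 q [-0.23  0.61  1.7  -0.01  0.81 -0.18] F [ 0.5  0.4 -2.2] g 0.599
tool shift now [-0.0014 -0.0015 -0.0003] after twist [-0.0014 -0.0015 -0.0003] twist 0.002 tilt 1.74
```

```bash
python3 -m crank '{"linear":[[0,-0.0015,0],[0,-0.001,0]],"twist":[0,0]}'; python3 -m crank '{"linear":[[0,-0.001,0.001],[0,0,0]],"twist":[0,0]}'; python3 lk.py pics/h13.png 180 180 120 130 4.6 scene
```

```text
time: 24.35
ee_pos: [0.6451, -0.1519, 0.029]
tcp_rot: [3.121, -0.064, 0.041]
contact_force: [-1.9, -6.4, -1.3]
grip_width: 0.598
time: 24.55
ee_pos: [0.6453, -0.1523, 0.0288]
tcp_rot: [3.119, -0.064, 0.042]
contact_force: [0.3, 0.1, -1.3]
grip_width: 0.599
```

View pics/h13.png

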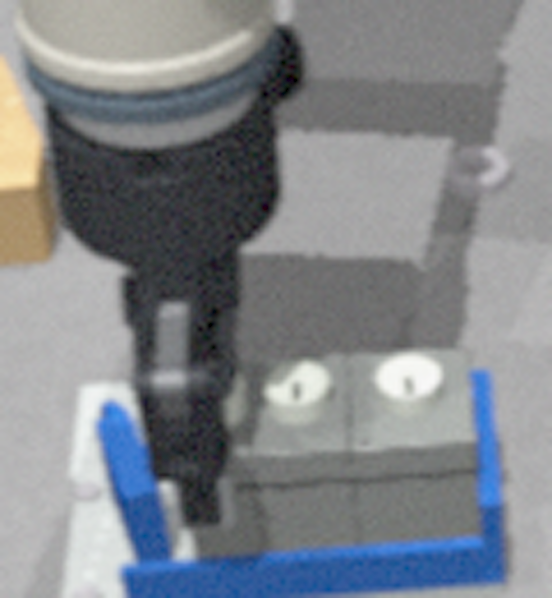

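```bash
python3 -m crank '{"linear":[[0,0,0],[0,0,0],[0,0,0],[0,0,0]],"twist":[0,0,0,0]}' 1; python3 -m crank '{"linear":[[0,0,-0.02],[0,0,-0.04],[0,0,-0.04],[0,0,-0.03],[-0.01,0,0]],"twist":[0,0,0,0,0]}';  python3 -m crank '{"linear":[[-0.045,0.02,0],[-0.045,0.02,0],[-0.045,0.02,0],[-0.03,0.01,0],[-0.02,0.0,0]],"twist":[0,0,0,0,0]}';  python3 go.py .437 -.242 .15 88.4; python3 lk.py pics/h14.png 330 165 120 100 6 top; python3 lk.py pics/h15.png 180 220 130 110 5 scene
```

```text
time: 25.0
ee_pos: [0.6456, -0.1511, 0.0287]
tcp_rot: [3.121, -0.064, 0.043]
contact_force: [-0.7, 0.1, 0.5]
grip_width: 0.997
time: 25.5
ee_pos: [0.6318, -0.147, 0.1611]
tcp_rot: [3.122, -0.063, 0.038]
contact_force: [1.0, 0.1, 0.4]
grip_width: 1.001
time: 26.0
ee_pos: [0.4379, -0.2093, 0.1554]
tcp_rot: [3.122, -0.057, 0.041]
contact_force: [0.7, -0.4, 0.2]
grip_width: 1.002
t 26.0 pos [ 0.4379 -0.2093  0.1554] ang -2.08 q [-0.44  0.2   2.01 -0.01  0.91 -0.4 ] F [ 0.7 -0.4  0.2] g 1.002
tool shift now [0.0002 0.0326 0.006 ] after twist [0.0326 0.0001 0.006 ] twist 1.562 tilt 1.83
```

View pics/h14.png

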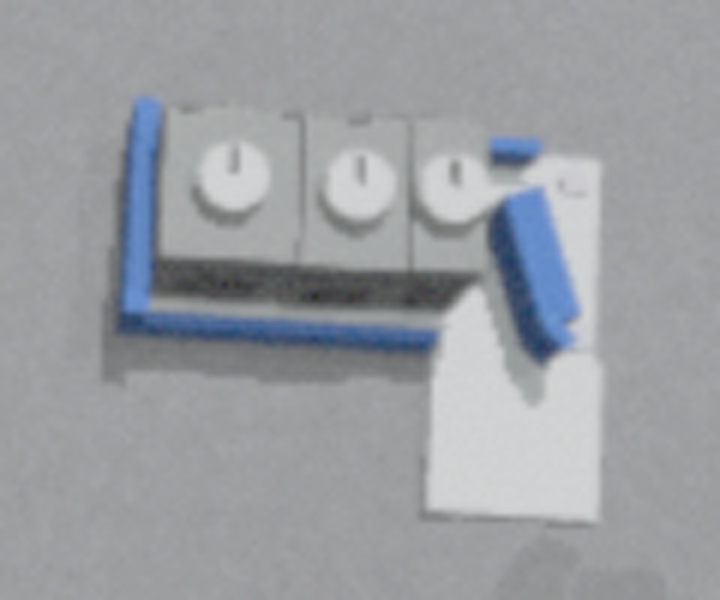

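View pics/h15.png

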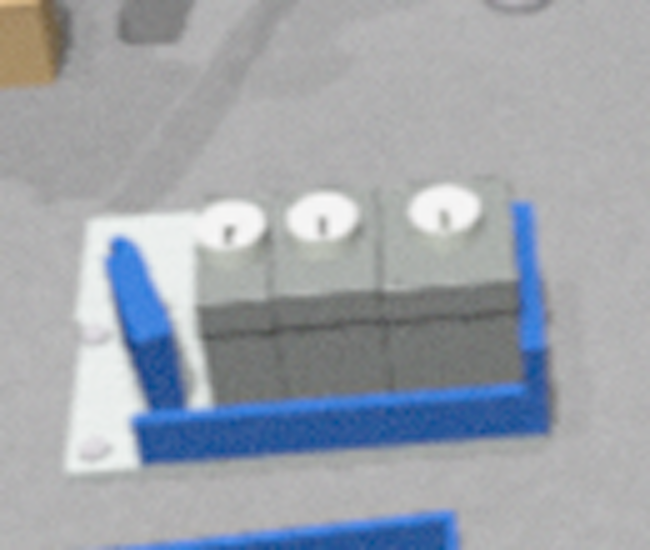

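```bash
python3 -m crank '{"linear":[[0,0,0],[0,0,0],[0,0,0],[0,0,0],[0,0,0]],"twist":[0.145,0.145,0.145,0.145,0.145]}'; python3 -m crank '{"linear":[[0,0,0],[0,0,0],[0,0,0],[0,0,0],[0,0,0]],"twist":[0.145,0.145,0.145,0.145,0.145]}'; python3 -m crank '{"linear":[[0,0,0],[0.03,0,0],[0,0,0]],"twist":[0.11,0,0]}'; python3 go.py .437 -.242 .1 88.4
```

```text
time: 26.6
ee_pos: [0.4376, -0.2075, 0.1534]
tcp_rot: [2.897, -1.198, 0.045]
contact_force: [-0.4, 0.5, 0.2]
grip_width: 0.998
time: 27.1
ee_pos: [0.4397, -0.2061, 0.151]
tcp_rot: [-2.258, 2.177, -0.044]
contact_force: [-0.1, -0.6, 0.2]
grip_width: 0.998
time: 27.4
ee_pos: [0.4389, -0.2356, 0.1502]
tcp_rot: [-2.124, 2.305, -0.043]
contact_force: [0.8, -0.2, 0.2]
grip_width: 1.002
t 27.4 pos [ 0.4389 -0.2356  0.1502] ang -94.68 q [-0.49  0.22  1.99 -0.    0.9   1.16] F [ 0.8 -0.2  0.2] g 1.002
tool shift now [0.0059 0.0027 0.0503] after twist [0.0057 0.003  0.0503] twist -0.054 tilt 1.63
```

```bash
python3 -m crank '{"linear":[[0.006,0.002,0.01],[0,0,0.03],[0,0,0.03],[0,0,0.02],[0,0,0]],"twist":[-0.05,0,0,0,0]}'; python3 go.py .437 -.242 .01 88.4; python3 lk.py pics/w1.png 120 120 120 130 4.6 scene
```

```text
time: 27.9
ee_pos: [0.4412, -0.2416, 0.0568]
tcp_rot: [-2.182, 2.248, -0.046]
contact_force: [-0.4, 0.1, 0.6]
grip_width: 1.001
t 27.9 pos [ 0.4412 -0.2416  0.0568] ang -91.71 q [-0.5   0.38  2.04 -0.    0.69  1.1 ] F [-0.4  0.1  0.6] g 1.001
tool shift now [-0.0002  0.0054  0.0466] after twist [-0.0002  0.0054  0.0466] twist -0.002 tilt 1.74
```

View pics/w1.png

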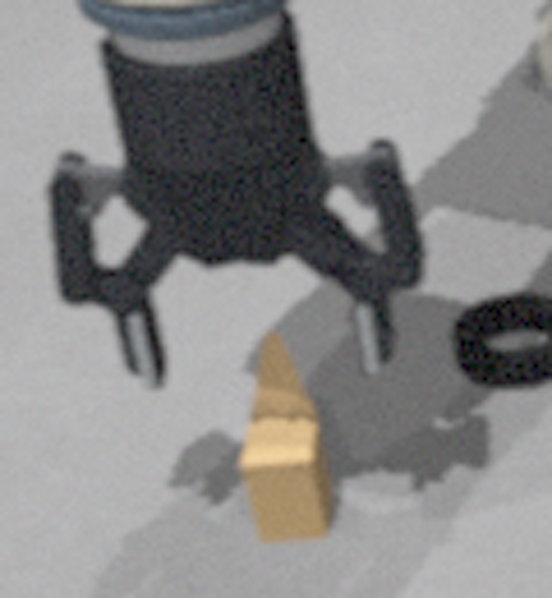

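```bash
python3 - <<'E'
from h import *
for z in(.07,.079,.085): print(sc.at((177.6,202),z))
E
python3 -m crank '{"linear":[[0,0.004,0.01],[0,0,0.02],[0,0,0.01],[0,0,0]],"twist":[0,0,0,0]}'; python3 go.py .437 -.242 .01 88.4; python3 lk.py pics/w2.png 120 120 120 130 4.6 scene
```

```text
[ 0.42629186 -0.24479305  0.07      ]
[ 0.43938592 -0.24217417  0.079     ]
[ 0.4481153  -0.24042825  0.085     ]
time: 28.35
ee_pos: [0.441, -0.2429, 0.0189]
tcp_rot: [-2.182, 2.246, -0.055]
contact_force: [-0.6, -0.5, 0.4]
grip_width: 1.0
t 28.35 pos [ 0.441  -0.2429  0.0189] ang -91.66 q [-0.51  0.44  2.06 -0.    0.6   1.09] F [-0.6 -0.5  0.4] g 1.0
tool shift now [-0.0009  0.0043  0.0088] after twist [-0.0009  0.0043  0.0088] twist -0.001 tilt 2.11
```

View pics/w2.png

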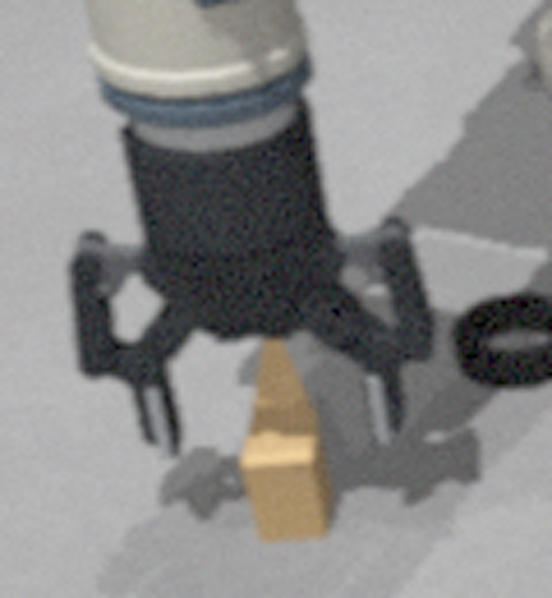

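```bash
python3 - <<'E'
from h import *
for z in(.035,.041,.046): print(sc.at((180,216.7),z))
E
python3 -m crank '{"linear":[[0,0.003,0.009],[0,0,0.003],[0,0,0]],"twist":[0,0,0]}'; python3 go.py .437 -.242 .01 88.4;python3 -m crank '{"linear":[[0,0,0],[0,0,0],[0,0,0],[0,0,0],[0,0,0]],"twist":[0,0,0,0,0]}' 0; python3 go.py .437 -.242 .01 88.4; python3 lk.py pics/w3.png 120 120 120 130 4.6 scene
```

```text
[ 0.42984376 -0.24597704  0.035     ]
[ 0.43802009 -0.2443225   0.041     ]
[ 0.4448337  -0.24294371  0.046     ]
time: 28.7
ee_pos: [0.4394, -0.2438, 0.0081]
tcp_rot: [-2.181, 2.245, -0.06]
contact_force: [0.5, -0.3, 0.3]
grip_width: 1.0
t 28.7 pos [ 0.4394 -0.2438  0.0081] ang -91.67 q [-0.51  0.46  2.07 -0.    0.57  1.09] F [ 0.5 -0.3  0.3] g 1.0
tool shift now [-0.0017  0.0024 -0.002 ] after twist [-0.0017  0.0024 -0.002 ] twist -0.001 tilt 2.29
time: 29.2
ee_pos: [0.4401, -0.2442, 0.0092]
tcp_rot: [-2.181, 2.245, -0.063]
contact_force: [-0.3, -0.1, -0.4]
grip_width: 0.337
t 29.2 pos [ 0.4401 -0.2442  0.0092] ang -91.68 q [-0.51  0.46  2.07 -0.    0.57  1.09] F [-0.3 -0.1 -0.4] g 0.337
tool shift now [-0.0021  0.0031 -0.0009] after twist [-0.0021  0.0031 -0.0009] twist -0.001 tilt 2.38
```

View pics/w3.png

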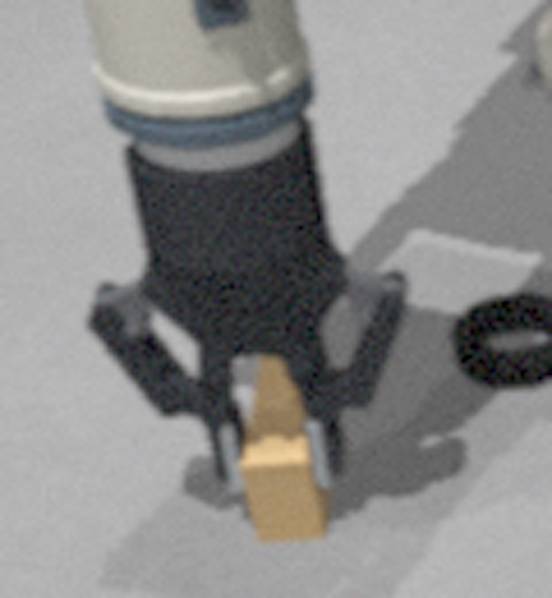

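```bash
python3 -m crank '{"linear":[[0,0,-0.01],[0,0,-0.015],[0,0,-0.02],[0,0,-0.02],[0,0,0]],"twist":[0,0,0,0,0]}'; python3 go.py .437 -.242 .01 88.4; python3 lk.py pics/w4.png 120 120 120 130 4.6 scene
```

```text
time: 29.75
ee_pos: [0.4369, -0.2423, 0.0776]
tcp_rot: [-2.181, 2.245, -0.06]
contact_force: [-0.6, -0.0, -0.5]
grip_width: 0.337
t 29.75 pos [ 0.4369 -0.2423  0.0776] ang -91.67 q [-0.51  0.33  2.04 -0.    0.73  1.09] F [-0.6 -0.  -0.5] g 0.337
tool shift now [-0.0016  0.0023  0.0676] after twist [-0.0016  0.0023  0.0676] twist -0.001 tilt 2.28
```

View pics/w4.png

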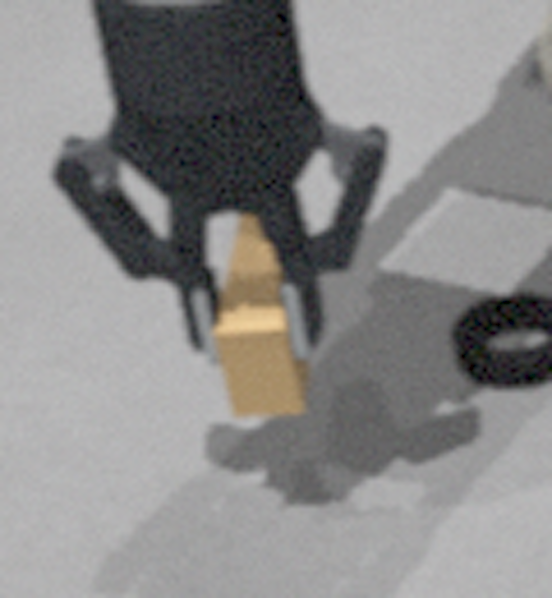

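```bash
python3 -m crank '{"linear":[[0,0,0],[0,0,0],[0,0,0],[0,0,0],[0,0,0]],"twist":[-0.08,-0.145,-0.145,-0.145,-0.145]}'; python3 -m crank '{"linear":[[0,0,0],[0,0,0],[0,0,0],[0,0,0],[0,0,0]],"twist":[-0.145,-0.145,-0.145,-0.145,-0.145]}';python3 -m crank '{"linear":[[0,0,0],[0,0,0],[0,0,0],[0,0,0],[0,0,0]],"twist":[-0.145,-0.145,-0.145,-0.145,-0.145]}';python3 -m crank '{"linear":[[0,0,0],[0,0,0],[0,0,0],[0,0,0],[0,0,0]],"twist":[-0.145,-0.145,-0.145,-0.145,-0.145]}'; python3 go.py .5008 -.1882 .06 87.5; python3 lk.py pics/w5.png 120 120 120 130 4.6 scene
```

```text
time: 30.3
ee_pos: [0.4342, -0.2408, 0.0737]
tcp_rot: [2.813, -1.393, 0.054]
contact_force: [0.1, -0.4, -0.1]
grip_width: 0.338
time: 30.8
ee_pos: [0.4312, -0.239, 0.0693]
tcp_rot: [3.119, -0.265, 0.038]
contact_force: [-0.1, -0.8, -1.1]
grip_width: 0.338
time: 31.3
ee_pos: [0.428, -0.2372, 0.0648]
tcp_rot: [2.996, 0.895, 0.021]
contact_force: [0.9, -0.8, -1.7]
grip_width: 0.342
time: 31.8
ee_pos: [0.4248, -0.2355, 0.0604]
tcp_rot: [2.463, 1.932, 0.007]
contact_force: [-0.4, 0.5, -0.4]
grip_width: 0.335
t 31.8 pos [ 0.4248 -0.2355  0.0604] ang 76.23 q [-0.51  0.36  2.06 -0.    0.71 -1.84] F [-0.4  0.5 -0.4] g 0.335
tool shift now [0.064  0.0626 0.0008] after twist [0.0505 0.0739 0.0008] twist -0.197 tilt 0.69
```

View pics/w5.png

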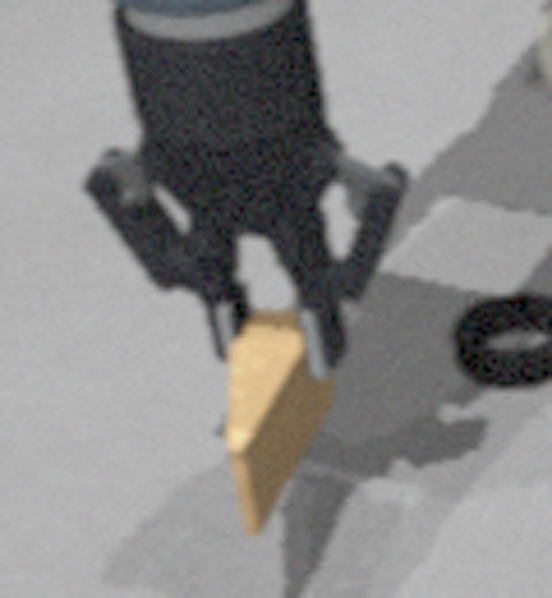

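```bash
python3 -m crank '{"linear":[[0,0,-0.004],[0,0,0],[0.015,0.02,0],[0.02,0.03,0],[0.012,0.02,0]],"twist":[-0.1,-0.095,0,0,0]}'; python3 go.py .5008 -.1882 .03 87.5
```

```text
time: 32.35
ee_pos: [0.4931, -0.1896, 0.061]
tcp_rot: [2.269, 2.166, -0.0]
contact_force: [0.2, -0.6, -1.1]
grip_width: 0.338
t 32.35 pos [ 0.4931 -0.1896  0.061 ] ang 87.34 q [-0.37  0.41  1.97 -0.    0.76 -1.89] F [ 0.2 -0.6 -1.1] g 0.338
tool shift now [0.0018 0.0075 0.031 ] after twist [0.0018 0.0075 0.031 ] twist -0.003 tilt 0.25
```

```bash
python3 -m crank '{"linear":[[0,0.004,0.01],[0,0.003,0.015],[0,0,0]],"twist":[0,0,0]}'; python3 go.py .5008 -.1882 .017 87.5; python3 lk.py pics/w6.png 160 180 150 140 4 scene;  python3 lk.py pics/w7.png 330 165 130 110 4.5 top
```

```text
time: 32.65
ee_pos: [0.501, -0.1888, 0.0326]
tcp_rot: [2.274, 2.163, -0.001]
contact_force: [-0.5, -0.5, -1.2]
grip_width: 0.336
t 32.65 pos [ 0.501  -0.1888  0.0326] ang 87.16 q [-0.36  0.47  1.96 -0.    0.71 -1.88] F [-0.5 -0.5 -1.2] g 0.336
tool shift now [ 0.0007 -0.0003  0.0156] after twist [ 0.0007 -0.0003  0.0156] twist -0.006 tilt 0.19
```

View pics/w6.png

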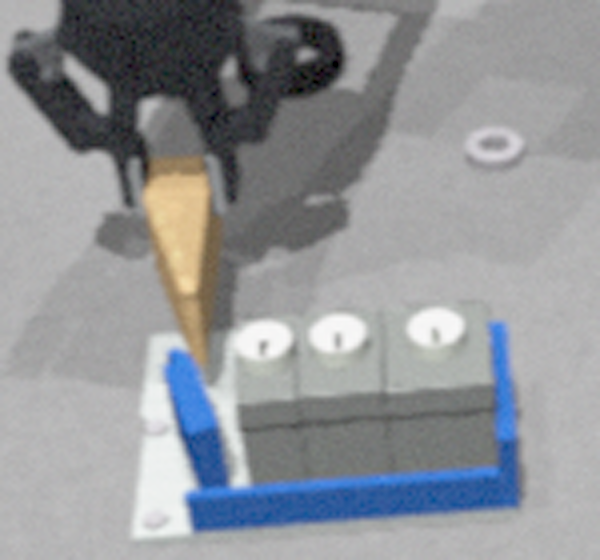

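View pics/w7.png

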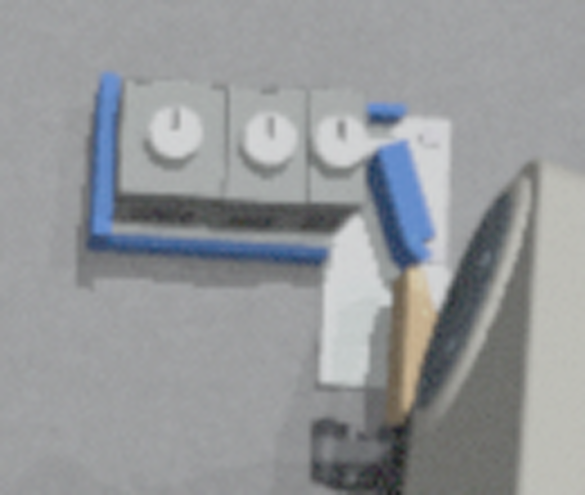

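```bash
cat >> h.py <<'E'
_c=np.load('car.npy')
def carr(X):
    c,s=np.cos(_c[2]),np.sin(_c[2]); d=np.asarray(X)[:2]-_c[:2]; return np.array([c*d[0]+s*d[1],-s*d[0]+c*d[1]])*1e3
def wor(x,y):
    c,s=np.cos(_c[2]),np.sin(_c[2]); return _c[:2]+np.array([c*x-s*y,s*x+c*y])/1e3
E
python3 - <<'E'
from h import *
p=robot.state()['ee_pos']; print('tcp carrier',carr(p))
for z in (.06,.067,.075):
  for n,q in dict(tipL=(402,268),tipR=(417,268),buttL=(388,425)).items():
    print(z,n,carr(top.at((330+(q[0]+.5)/4.5-.5,165+(q[1]+.5)/4.5-.5),z)).round(1))
E
```

```text
tcp carrier [-137.37687435  -61.03089226]
0.06 tipL [-45.8 -44.5]
0.06 tipR [-45.4 -51.2]
0.06 buttL [-116.1  -40.7]
0.067 tipL [-47.2 -43.2]
0.067 tipR [-46.7 -49.8]
0.067 buttL [-117.   -39.4]
0.075 tipL [-48.7 -41.6]
0.075 tipR [-48.3 -48.2]
0.075 buttL [-118.   -37.8]
```

```bash
python3 -m crank '{"linear":[[0,0,0.007],[0,0,0.006],[0,0,0]],"twist":[-0.03,0,0]}'; python3 -m crank '{"linear":[[0.003,0.01,0],[0.003,0.01,0],[0,0,0]],"twist":[0,0,0]}'; python3 go.py .5008 -.1882 .017 87.5; python3 lk.py pics/w8.png 160 180 150 140 4 scene;  python3 lk.py pics/w9.png 390 165 70 110 5.4 top
```

```text
time: 33.05
ee_pos: [0.4999, -0.1904, 0.0202]
tcp_rot: [2.24, 2.197, -0.001]
contact_force: [0.3, -0.3, -0.6]
grip_width: 0.338
time: 33.35
ee_pos: [0.5219, -0.1848, 0.0207]
tcp_rot: [2.241, 2.195, 0.0]
contact_force: [0.7, -0.2, -1.3]
grip_width: 0.337
t 33.35 pos [ 0.5219 -0.1848  0.0207] ang 88.82 q [-0.34  0.51  1.93 -0.    0.7  -1.89] F [ 0.7 -0.2 -1.3] g 0.337
tool shift now [-0.0039 -0.0211  0.0036] after twist [-0.0043 -0.021   0.0036] twist 0.023 tilt 0.28
```

View pics/w8.png

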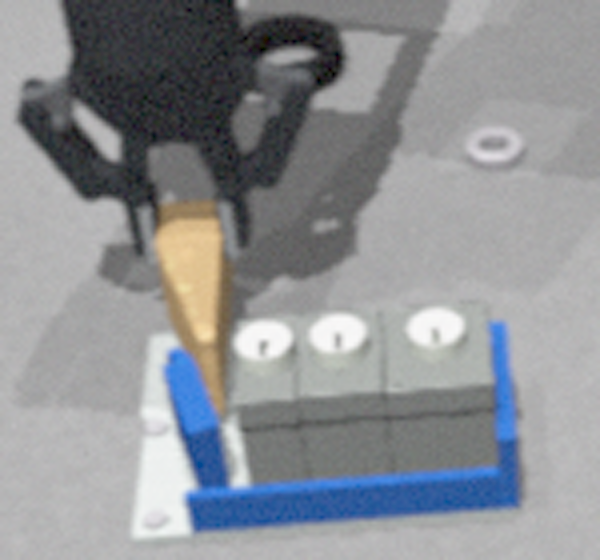

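View pics/w9.png

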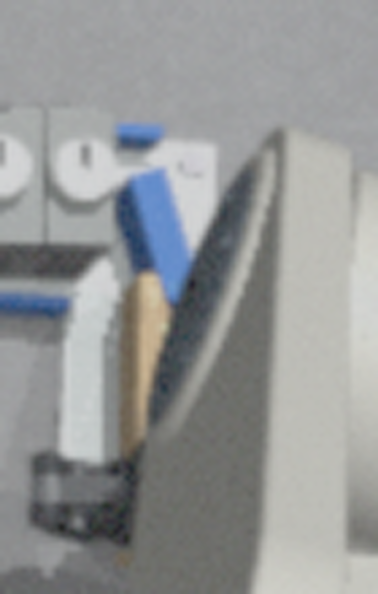

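```bash
python3 - <<'E'
from h import *
print('tcp',carr(robot.state()['ee_pos']))
im=np.load('last_top.npy').astype(int)
# straight (left) edge: per row transition into wood (R-B high)
for r in range(216,250,3):
    v=(im[r,405:430,0]-im[r,405:430,2]); i=int(np.argmax(v>25)); 
    s=i-1+(25-v[i-1])/(v[i]-v[i-1])+405
    print(r,round(s,2),carr(top.at((s,r),.0555)).round(1), v.max())
E
```

```text
tcp [-118.29765659  -55.66249939]
216 415.06 [-28.8 -37.1] 62
219 413.86 [-35.1 -34.8] 62
222 413.4 [-41.2 -34.1] 66
225 413.6 [-47.3 -34.8] 68
228 414.05 [-53.3 -35.9] 67
231 413.6 [-59.5 -35.2] 67
234 413.5 [-65.6 -35.2] 63
237 413.43 [-71.6 -35.3] 59
240 413.33 [-77.7 -35.3] 54
243 413.4 [-83.7 -35.6] 40
246 412.82 [-89.8 -34.7] 27
249 401.33 [-97.3 -12. ] 14
```

```bash
python3 -m crank '{"linear":[[0,0.008,0.001],[0,0.008,0.001],[0,0,0]],"twist":[0,0,0]}'; python3 -m crank '{"linear":[[0.002,0.006,0.001],[0.002,0.006,0],[0,0,0]],"twist":[0,0,0]}';python3 go.py .5008 -.1882 .015 87.5; python3 lk.py pics/w10.png 160 180 150 140 4 scene;  python3 - <<'E'
from h import *
s=robot.state(); print('tcp',carr(s['ee_pos']),s['contact_force'])
im=viewer.grab_frame('top').astype(int)
for r in range(204,240,3):
    v=(im[r,405:430,0]-im[r,405:430,2]); 
    if v.max()<25: continue
    i=int(np.argmax(v>25)); 
    q=i-1+(25-v[i-1])/(v[i]-v[i-1])+405
    print(r,round(q,2),carr(top.at((q,r),.053)).round(1), v.max())
E
```

```text
time: 33.75
ee_pos: [0.5351, -0.1834, 0.0177]
tcp_rot: [-2.242, -2.198, 0.004]
contact_force: [1.4, 0.8, -1.2]
grip_width: 0.336
time: 34.05
ee_pos: [0.5487, -0.1792, 0.0163]
tcp_rot: [-2.242, -2.198, 0.004]
contact_force: [0.9, 1.5, -1.3]
grip_width: 0.34
t 34.05 pos [ 0.5487 -0.1792  0.0163] ang 88.87 q [-0.32  0.54  1.87 -0.    0.73 -1.87] F [ 0.9  1.5 -1.3] g 0.34
tool shift now [-0.01   -0.0477  0.0015] after twist [-0.0111 -0.0474  0.0015] twist 0.024 tilt 0.21
tcp [-90.60159622 -48.93083071] [1.62385373 2.11285196 0.12004456]
204 411.57 [ -4.  -29.6] 64
207 411.19 [-10.3 -29.1] 66
210 411.09 [-16.4 -29.1] 64
213 410.2 [-22.7 -27.5] 59
216 410.6 [-28.8 -28.5] 51
219 411.0 [-34.9 -29.6] 29
222 410.33 [-41.1 -28.4] 36
225 409.67 [-47.3 -27.3] 28
228 410.2 [-53.4 -28.6] 36
231 401.56 [-60.6 -11.5] 25
```

View pics/w10.png

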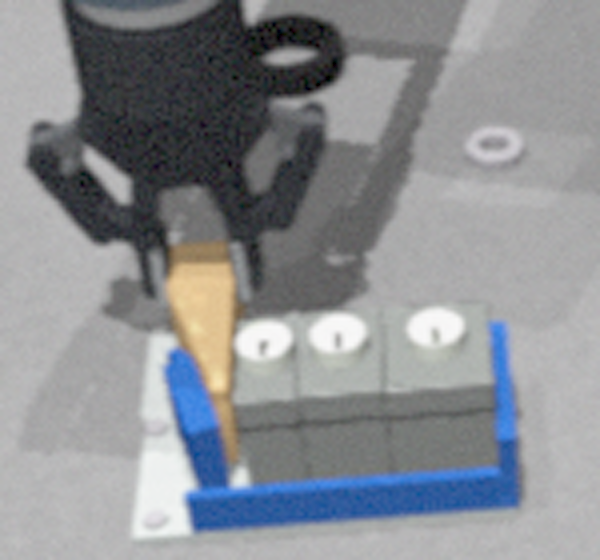

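```bash
python3 -m crank '{"linear":[[0,0.006,0.0005],[0.001,0.006,0],[0,0,0]],"twist":[0,0,0]}'; python3 -m crank '{"linear":[[0.001,0.004,0],[0.001,0.004,0]],"twist":[0,0]}';python3 - <<'E'
from h import *
s=robot.state(); print('tcp',carr(s['ee_pos']),s['ee_pos'],s['contact_force'])
E
```

```text
time: 34.45
ee_pos: [0.556, -0.177, 0.0153]
tcp_rot: [-2.235, -2.192, 0.012]
contact_force: [2.3, 1.7, 1.1]
grip_width: 0.333
time: 34.65
ee_pos: [0.5623, -0.1751, 0.0153]
tcp_rot: [-2.233, -2.19, 0.015]
contact_force: [-6.8, 0.3, 4.9]
grip_width: 0.34
tcp [-76.97052406 -44.15256222] [ 0.56233813 -0.1750544   0.01527346] [-6.79267811  0.26212733  4.87800833]
```

```bash
python3 -m crank '{"linear":[[0.001,0.004,-0.0005],[0.001,0.004,0]],"twist":[0,0]}'; python3 -m crank '{"linear":[[0.001,0.004,0],[0.001,0.004,0]],"twist":[0,0]}';python3 - <<'E'
from h import *
s=robot.state(); print('tcp',carr(s['ee_pos']),s['ee_pos'],s['contact_force'])
E
python3 lk.py pics/w11.png 160 180 150 140 4 scene
```

```text
time: 34.85
ee_pos: [0.5697, -0.1728, 0.0153]
tcp_rot: [-2.232, -2.188, 0.017]
contact_force: [-5.3, 1.6, 3.8]
grip_width: 0.34
time: 35.05
ee_pos: [0.5711, -0.1721, 0.0151]
tcp_rot: [-2.224, -2.181, 0.033]
contact_force: [-23.6, -11.3, 20.6]
grip_width: 0.337
tcp [-68.39064858 -40.85166445] [ 0.5710552  -0.17213501  0.01511147] [-23.55185756 -11.26336207  20.59170509]
```

View pics/w11.png

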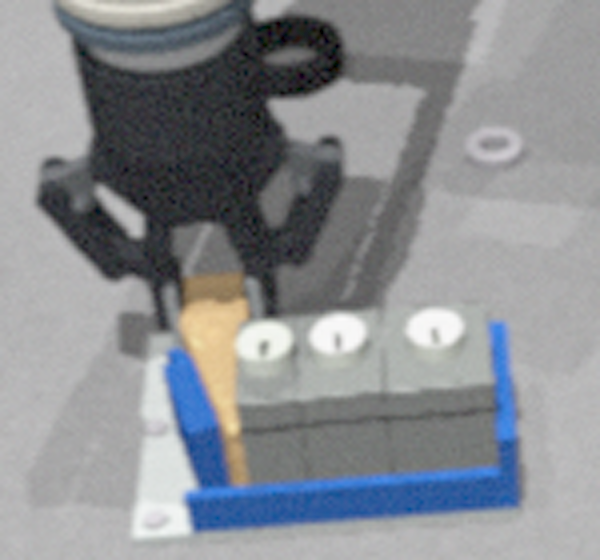

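```bash
python3 -m crank '{"linear":[[0,0,-0.001],[0.001,0.004,-0.0005],[0.0015,0.005,0]],"twist":[0,0,0]}';python3 - <<'E'
from h import *
s=robot.state(); print('tcp',carr(s['ee_pos']),s['ee_pos'],s['contact_force'],s['moment'])
im=viewer.grab_frame('top').astype(int)
np.save('last_top',im.astype('uint8'))
for r in range(195,228,3):
    v=(im[r,405:430,0]-im[r,405:430,2]); 
    if v.max()<25: continue
    i=int(np.argmax(v>25)); 
    q=i-1+(25-v[i-1])/(v[i]-v[i-1])+405
    print(r,round(q,2),carr(top.at((q,r),.050)).round(1), v.max())
a=cv2.resize(im[165:275,340:460,::-1].astype('uint8'),None,fx=5,fy=5,interpolation=cv2.INTER_CUBIC); cv2.imwrite('pics/w12.png',a)
E
```

```text
time: 35.4
ee_pos: [0.5713, -0.1719, 0.015]
tcp_rot: [-2.218, -2.17, 0.053]
contact_force: [-29.1, -15.7, 23.4]
grip_width: 0.333
tcp [-68.15223581 -40.60471086] [ 0.57130427 -0.17189881  0.01504369] [-29.06563535 -15.67896054  23.35182599] [-2.07868674  4.40067347 -0.61970052]
```

View pics/w12.png

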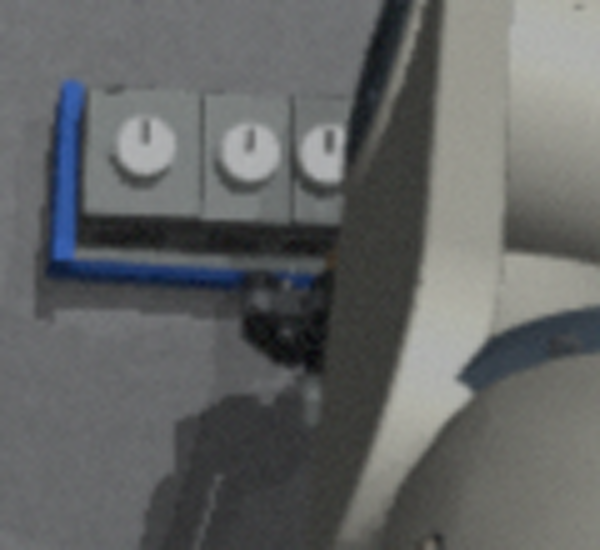

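```bash
python3 -m crank '{"linear":[[0,0,0],[0,0,0],[0,0,0],[0,0,0],[0,0,0]],"twist":[0,0,0,0,0]}' 0.6; python3 go.py .5713 -.172 .02 87.5; python3 -m crank '{"linear":[[0,-0.003,0],[0,-0.003,-0.02],[0,0,-0.03],[0,0,-0.04],[0,-0.03,-0.02]],"twist":[0,0,0,0,0]}'; python3 -m crank '{"linear":[[0,-0.04,0],[0,-0.04,0],[0,-0.03,0],[-0.04,-0.02,0],[-0.045,0,0]],"twist":[0,0,0,0,0]}'; python3 -m crank '{"linear":[[-0.045,0,0],[-0.045,0,0],[-0.03,0,0],[0,0,0],[0,0,0]],"twist":[0,0,0,0,0]}'; python3 lk.py pics/w13.png 330 165 120 100 6 top; python3 lk.py pics/w14.png 180 220 130 110 5 scene
```

```text
time: 35.95
ee_pos: [0.576, -0.1735, 0.0161]
tcp_rot: [-2.223, -2.175, 0.049]
contact_force: [-0.4, 0.7, -0.0]
grip_width: 0.6
t 35.95 pos [ 0.576  -0.1735  0.0161] ang 88.74 q [-0.29  0.59  1.78 -0.02  0.81 -1.82] F [-0.4  0.7 -0. ] g 0.6
tool shift now [ 0.0014 -0.0049 -0.0037] after twist [ 0.0013 -0.0049 -0.0037] twist 0.022 tilt 2.52
time: 36.45
ee_pos: [0.5449, -0.1718, 0.1276]
tcp_rot: [-2.219, -2.174, 0.051]
contact_force: [-0.3, -0.8, 0.7]
grip_width: 0.598
time: 36.95
ee_pos: [0.408, -0.251, 0.1375]
tcp_rot: [-2.215, -2.185, 0.045]
contact_force: [0.7, -0.2, 0.5]
grip_width: 0.603
time: 37.45
ee_pos: [0.4044, -0.3796, 0.1386]
tcp_rot: [-2.222, -2.185, 0.044]
contact_force: [-0.8, 0.3, -0.1]
grip_width: 0.604
```

View pics/w13.png

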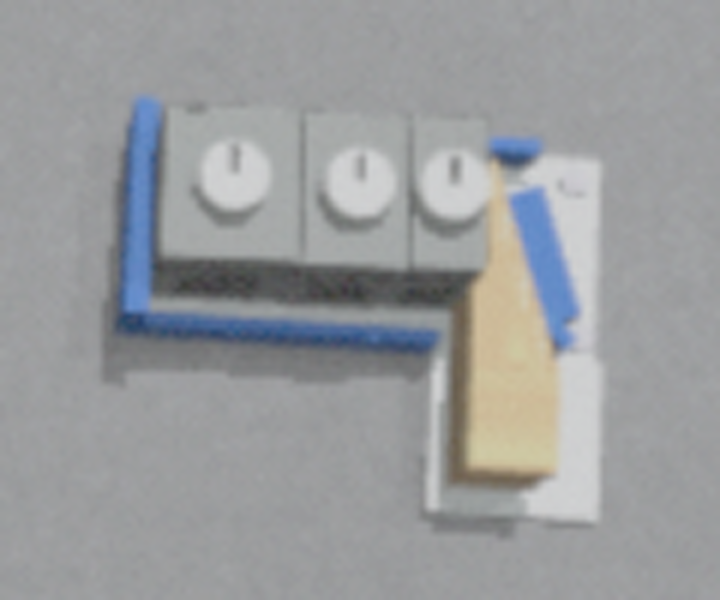

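View pics/w14.png

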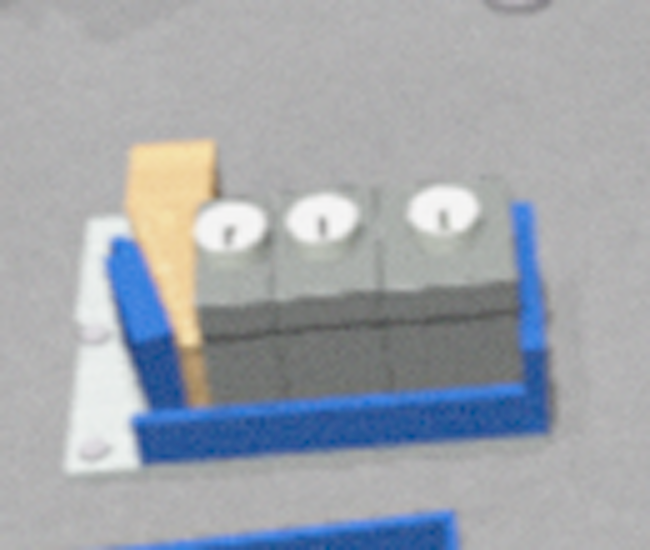

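```bash
python3 - <<'E'
from h import *
im=np.load('last_top.npy')
f=lambda q,z: carr(top.at((330+(q[0]+.5)/6-.5,165+(q[1]+.5)/6-.5),z)).round(1)
for n,q in dict(bL=(467,470),bR=(555,475),sh=(555,350),tip=(495,158)).items(): print(n,f(q,.05))
for n,q in dict(L=(235,177),M=(359,184),S=(454,184)).items(): print(n,f(q,.086))
v=im[:,:,0].astype(int)-im[:,:,2]
m=(v>25).astype('uint8'); m[:180]=0;m[250:]=0;m[:,:400]=0;m[:,440:]=0
c=max(cv2.findContours(m,0,2)[0],key=cv2.contourArea)
print(cv2.boundingRect(c))
for p in cv2.approxPolyDP(c,1.2,True)[:,0]: print(p,carr(top.at(p,.05)).round(1))
E
```

```text
bL [-83.5 -24.6]
bR [-83.3 -54.1]
sh [-40.9 -52.7]
tip [ 23.9 -30.2]
L [ 2.6 60.8]
M [ 2.9 20.3]
S [  4.9 -10.7]
(406, 192, 17, 53)
[412 192] [ 21.7 -30.1]
[411 209] [-13.7 -29.4]
[407 216] [-28.7 -21.8]
[406 244] [-85.8 -21.9]
[422 243] [-81.8 -53.9]
[422 225] [-45.2 -52.7]
[413 201] [  3.1 -32.8]
[414 199] [  7.4 -34.7]
```

```bash
python3 -c "
from h import *
print(wor(-112,-44))"; python3 go.py .5273 -.1734 .06 87.5
```

```text
[ 0.52734945 -0.17335749]
t 37.55 pos [ 0.4047 -0.3788  0.1388] ang 89.11 q [-0.74  0.35  1.84 -0.03  0.98 -2.27] F [ 0.5  1.  -1.1] g 0.599
tool shift now [0.2076 0.1223 0.0736] after twist [0.2109 0.1164 0.0736] twist 0.028 tilt 2.17
```

```bash
python3 -m crank '{"linear":[[0.035,0.02,0],[0.042,0.025,0],[0.042,0.025,0],[0.042,0.025,0],[0.035,0.02,0]],"twist":[0.028,0,0,0,0]}' 0; python3 -m crank '{"linear":[[0.005,0.003,0.02],[0,0,0.03],[0,0,0]],"twist":[0,0,0]}'; python3 go.py .5273 -.1734 .015 87.5; python3 lk.py pics/p1.png 160 180 150 140 4 scene
```

```text
time: 38.05
ee_pos: [0.5275, -0.1798, 0.1341]
tcp_rot: [-2.255, -2.152, 0.046]
contact_force: [0.3, -0.8, 0.7]
grip_width: 0.003
time: 38.35
ee_pos: [0.5318, -0.1649, 0.0842]
tcp_rot: [-2.244, -2.166, 0.042]
contact_force: [-1.2, -0.0, 0.7]
grip_width: 0.003
t 38.35 pos [ 0.5318 -0.1649  0.0842] ang 88.0 q [-0.3   0.43  1.86 -0.02  0.88 -1.82] F [-1.2 -0.   0.7] g 0.003
tool shift now [-0.0084 -0.0017  0.0693] after twist [-0.0084 -0.0017  0.0693] twist 0.009 tilt 2.0
```

View pics/p1.png

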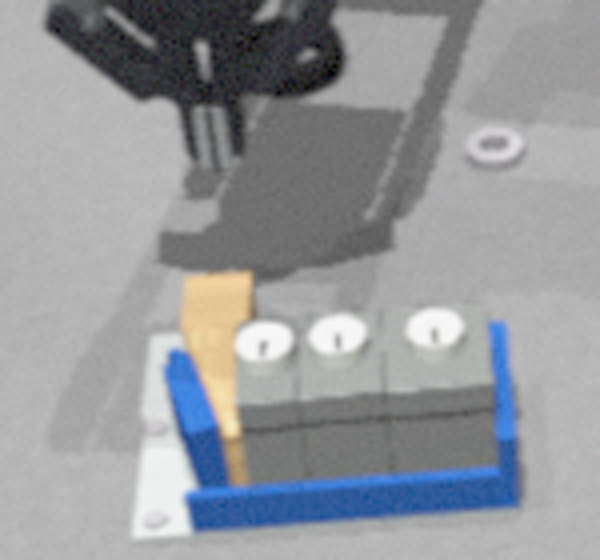

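```bash
python3 -m crank '{"linear":[[-0.008,-0.008,0.02],[0,0,0.03],[0,0,0.01],[0,0,0]],"twist":[0,0,0,0]}'; python3 go.py .5273 -.1734 .015 87.5; python3 lk.py pics/p2.png 160 180 150 140 4 scene
```

```text
time: 38.8
ee_pos: [0.5255, -0.1736, 0.031]
tcp_rot: [-2.248, -2.173, 0.035]
contact_force: [-0.7, -0.0, 0.1]
grip_width: 0.001
t 38.8 pos [ 0.5255 -0.1736  0.031 ] ang 88.05 q [-0.31  0.5   1.9  -0.02  0.76 -1.84] F [-0.7 -0.   0.1] g 0.001
tool shift now [0.0004 0.0022 0.016 ] after twist [0.0004 0.0022 0.016 ] twist 0.01 tilt 1.53
```

View pics/p2.png

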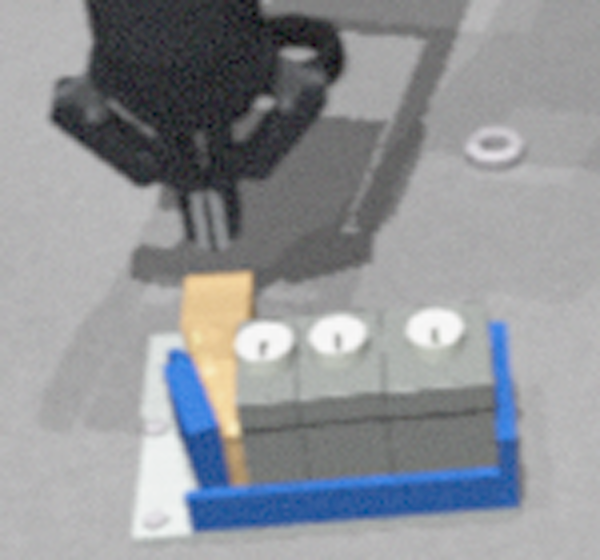

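```bash
python3 -m crank '{"linear":[[-0.001,0,0.01],[0,0,0.009],[0,0,0]],"twist":[0,0,0]}'; python3 -m crank '{"linear":[[0.002,0.006,0],[0.002,0.006,0]],"twist":[0,0]}'; python3 go.py .5273 -.1734 .015 87.5; python3 lk.py pics/p3.png 160 180 150 140 4 scene
```

```text
time: 39.15
ee_pos: [0.5277, -0.1757, 0.0146]
tcp_rot: [-2.252, -2.176, 0.031]
contact_force: [-0.2, -0.2, 0.7]
grip_width: -0.005
time: 39.35
ee_pos: [0.5401, -0.1722, 0.0146]
tcp_rot: [-2.253, -2.175, 0.031]
contact_force: [-0.3, -0.2, -0.0]
grip_width: 0.0
t 39.35 pos [ 0.5401 -0.1722  0.0146] ang 88.0 q [-0.3   0.54  1.88 -0.02  0.74 -1.82] F [-0.3 -0.2 -0. ] g 0.0
tool shift now [-0.0017 -0.0128 -0.0002] after twist [-0.0018 -0.0128 -0.0002] twist 0.009 tilt 1.26
```

View pics/p3.png

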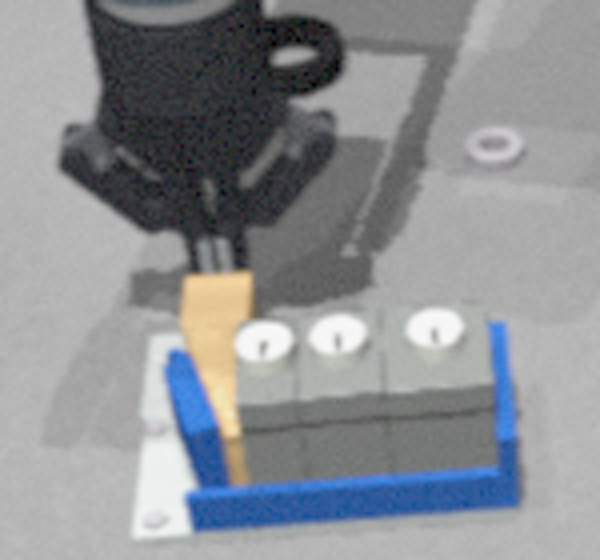

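```bash
python3 -m crank '{"linear":[[0.0005,0.003,0],[0.0005,0.003,0]],"twist":[0,0]}'; python3 -m crank '{"linear":[[0.0005,0.002,0],[0.001,0.003,0]],"twist":[0,0]}'; python3 go.py .5273 -.1734 .015 87.5
```

```text
time: 39.6
ee_pos: [0.5462, -0.1708, 0.0146]
tcp_rot: [-2.25, -2.175, 0.034]
contact_force: [-15.8, -5.4, 11.4]
grip_width: -0.002
time: 39.8
ee_pos: [0.5459, -0.1697, 0.014]
tcp_rot: [-2.243, -2.171, 0.046]
contact_force: [-13.3, -6.3, 7.9]
grip_width: -0.003
t 39.8 pos [ 0.5459 -0.1697  0.014 ] ang 88.15 q [-0.29  0.55  1.86 -0.02  0.76 -1.81] F [-13.3  -6.3   7.9] g -0.003
tool shift now [-0.0043 -0.0185 -0.0004] after twist [-0.0045 -0.0184 -0.0004] twist 0.011 tilt 2.04
```

```bash
python3 -m crank '{"linear":[[0.002,0.006,-0.001],[0.002,0.007,0]],"twist":[0,0]}'; python3 -m crank '{"linear":[[0.003,0.009,-0.001]],"twist":[0]}'; python3 go.py .5273 -.1734 .015 87.5
```

```text
time: 40.0
ee_pos: [0.5452, -0.1672, 0.0129]
tcp_rot: [-2.226, -2.16, 0.076]
contact_force: [-27.7, -9.1, 19.3]
grip_width: 0.005
time: 40.1
ee_pos: [0.5447, -0.1653, 0.0122]
tcp_rot: [-2.215, -2.152, 0.096]
contact_force: [-34.5, -17.6, 16.9]
grip_width: 0.001
t 40.1 pos [ 0.5447 -0.1653  0.0122] ang 88.37 q [-0.28  0.57  1.83 -0.04  0.82 -1.79] F [-34.5 -17.6  16.9] g 0.001
tool shift now [-0.0086 -0.0173 -0.0013] after twist [-0.0089 -0.0172 -0.0013] twist 0.015 tilt 4.65
```

```bash
python3 -m crank '{"linear":[[0,-0.01,0],[0,-0.015,0],[0,-0.02,-0.02],[0,-0.02,-0.04],[-0.04,-0.03,-0.03]],"twist":[0,0,0,0,0]}';  python3 -m crank '{"linear":[[-0.045,-0.02,0],[-0.045,0,0],[-0.045,0,0],[-0.02,0,0],[0,0,0]],"twist":[0,0,0,0,0]}'; python3 lk.py pics/f1.png 330 165 120 100 6 top; python3 lk.py pics/f2.png 160 150 400 200 2 scene; python3 - <<'E'
from h import *
print(robot.state()['time'],robot.state()['contact_force'])
im=np.load('last_top.npy'); v=im[:,:,0].astype(int)-im[:,:,2]
m=(v>25).astype('uint8'); m[:180]=0;m[250:]=0;m[:,:400]=0;m[:,440:]=0
c=max(cv2.findContours(m,0,2)[0],key=cv2.contourArea); print(cv2.boundingRect(c))
for p in cv2.approxPolyDP(c,1.2,True)[:,0]: print(p,carr(top.at(p,.05)).round(1))
E
```

```text
time: 40.6
ee_pos: [0.4562, -0.1942, 0.1042]
tcp_rot: [-2.204, -2.149, 0.104]
contact_force: [1.5, -1.1, 0.7]
grip_width: -0.001
time: 41.1
ee_pos: [0.4325, -0.3577, 0.1142]
tcp_rot: [-2.213, -2.158, 0.101]
contact_force: [1.2, 0.2, 1.2]
grip_width: -0.0
41.2 [0.31459603 0.89459128 0.59588465]
(406, 192, 17, 53)
[412 192] [ 21.7 -30.1]
[411 209] [-13.7 -29.4]
[408 212] [-20.3 -23.5]
[408 218] [-32.6 -24. ]
[406 220] [-37.  -20.1]
[406 241] [-79.8 -21.7]
[407 244] [-85.7 -23.9]
[422 243] [-81.8 -53.9]
[422 225] [-45.2 -52.7]
```

View pics/f1.png

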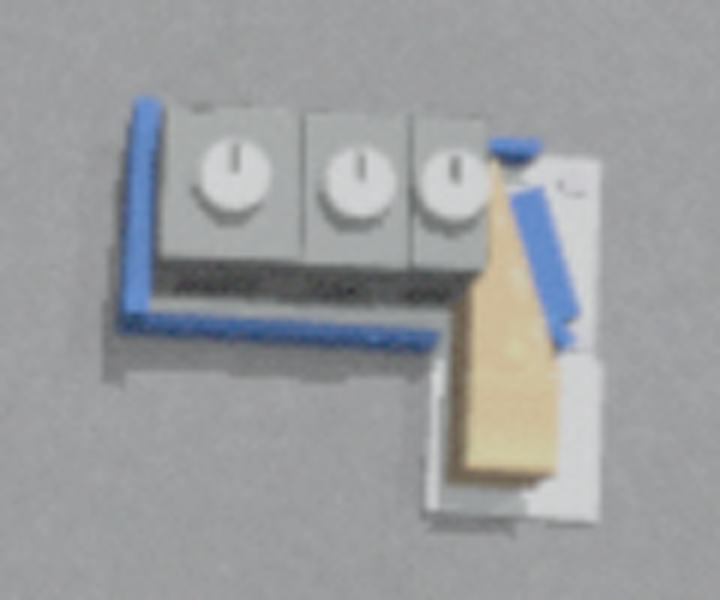

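View pics/f2.png

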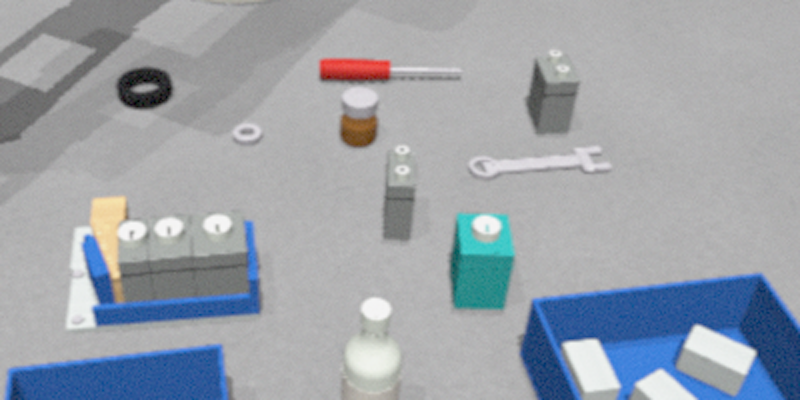

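```bash
python3 -c "
from station import robot
print(robot.hand_in(), robot.state()['time'])"
```

```text
the job is handed in; nothing more can be done
the job is handed in; nothing more can be done
```

The three single-knob modules are packed upright in the carrier: large against the end stop, then medium, then small. The wedge is driven in thin end first and released. I handed the job in at about 41 s, well under the 99 s limit, with the arm clear of everything.

- **Tightness:** I drove the wedge by its butt to about 33 N sideways, let go, then pushed the butt again with closed fingers to about 39 N. It did not move.
- **Last pictures:** They show no visible gaps in the row, and the wedge lies along both the small module and the slanted block. The two twin-post look-alikes and the turquoise one still stand where they were.
- **Measurements that disagree:** By the top camera the wedge's origin is about 2–3.5 mm short of its seat point, and the modules sit about 1 mm short of their nominal spots along the row. I put this down to the 2 mm calibration error, given the firm stop, but could not confirm it.
- **Off centre:** The modules also read 3–5 mm off the channel centre in x, still within the 6 mm clearance.
- **Roll while carrying:** The large module rolled in the grip on the way. It settled upright when released in the carrier, and I pushed it against the stop when placing the medium one.

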